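# Gauge the clevis and pack the measuring kit away

### The job

Finish the receiving check on the stock-room counter: push the blade of the flat gap gauge fully into the gap of the left-hand clevis bracket on the angle plate (left as the robot sees it), until the gauge's handle meets the bracket, then do the same with the right-hand bracket and take the gauge out. After that pack up the measuring kit: fold every rule, caliper and divider on the counter fully closed, lay each of them and the gauge flat in a bay of its own in the case, and shut the case lid. Leave the brass fittings and the black cap that stand among the tools in their places.

Things in the scene. Friction and masses are not known exactly. Their poses are not given: they have to be found in the camera images.
- case: Grey plastic instrument case, fixed to the counter, 282 mm (its x) by 150 mm (its y) by 22 mm high without the lid. Origin at the centre of its underside. Inner floor 5 mm up, walls 5 mm thick. Five equal bays side by side along its x, centred at x = -100, -50, 0, 50 and 100 mm, y = 0; each runs along y, 34 mm wide and 140 mm long. Any tool goes into any bay, either way round
- case_floor (a point): Centre of the case's inner floor, 5 mm above its underside; axes as the case's. Black foam blocks, tops 14 mm above this floor, part the bays at both ends only, for |y| from 30 to 70 mm; across the middle (|y| below 30 mm) runs an open trough, 272 mm long and 60 mm wide, that leaves room for the fingers beside each tool
- case_lid (a joint): Hinge of the case lid (a flat plate 282 by 150 by 6 mm, 0.25 kg, along the case's -y side): 0 = shut, about 1.57 = upright, 1.85 = fully open, leaning outwards over the -y side. It stays where it is left when near upright and sinks slowly shut by itself below about 0.9 rad
- lid_edge (a point): Middle of the lid's free long edge, 150 mm from the hinge line
- lid_hinge (a point): Middle of the lid's hinge line, on the top of the case's -y wall; axes as the case's
- gauge_grip (a point): Flat gap gauge, 90 g: black handle 80 mm long, 24 mm wide, 14 mm thick with rounded sides, and a flat steel blade 20 mm wide, 5 mm thick, 36 mm long sticking out of one end (its last 6 mm is 3 mm thick). Site at the centre of the handle; x along the gauge towards the blade, z square to the blade's flat; the gauge's ends lie at x = -40 and +76 mm
- gauge_tip (a point): Tip of the gauge's blade, on its centre line, 76 mm from the handle's centre; same axes
- gap_left (a point): Middle of the mouth of the left clevis bracket's gap: two level aluminium ears one above the other, 32 mm wide, 8 mm thick, gap between them 7.5 mm high and 40 mm deep (the first 3 mm at the mouth eased to 10.5 mm), open at both sides. x points straight into the gap, z up; 58 mm above the counter. With the gauge fully home its handle meets the ears and its tip lies 36 mm inside
- gap_right (a point): The same for the right bracket, 56 mm to the right (-y) of the left one; same axes
- angle_plate: Fixed dark cast angle plate that carries the two clevis brackets: upright 116 mm wide and 100 mm high, foot 85 mm deep behind its face. Origin on the counter under the middle of the upright's front face, 48 mm behind the gaps' mouths; axes as the mouths'
- rule_a_mid (a point): Folding rule of pale wood with brass pivot, lying with its two legs spread like a V; each leg 104 mm long from the pivot, 12 mm wide and thick, pivot disc radius 12 mm; closed 116 by 24 by 12 mm, 75 g; may be absent. Site at the centre of the closed tool, half-way up, fixed to the carrying leg; x along that leg away from the pivot, which lies at x = -46 mm, y = 0, z along the pivot pin
- rule_a_leg (a joint): Angle between this rule's two legs: 0 = closed, legs side by side; 0.35 to 0.7 at the start. The carrying leg lies at y = -12 to 0 of the mid point's frame, the other swings out towards +y about the pivot and stays where it is left (stiff pivot, 0.03 N m). Squeezing both legs together across the V closes it
- rule_b_mid (a point): A second folding rule, the same in every way as the first; may be absent. Site at the centre of the closed tool, half-way up, fixed to the carrying leg; x along that leg away from the pivot, which lies at x = -46 mm, y = 0, z along the pivot pin
- rule_b_leg (a joint): Angle between the second rule's legs, as for the first rule
- caliper_mid (a point): Steel inside caliper, 12 mm thick, legs 104 mm long from the pivot and 10 mm wide, with toes turned out by 4 mm over the last 6 mm (closed 20 mm wide, 28 mm over the toes), pivot disc radius 10 mm; may be absent. Site at the centre of the closed tool, half-way up, fixed to the carrying leg; x along that leg away from the pivot, which lies at x = -46 mm, y = 0, z along the pivot pin
- caliper_leg (a joint): Angle between the caliper's legs, as for the first rule (carrying leg at y = -10 to 0)
- divider_mid (a point): Steel divider, 12 mm thick, legs 104 mm long from the pivot, 11 mm wide up to 62 mm from it, then 8 mm, then 4 mm wide points; closed 22 mm wide; pivot disc radius 11 mm; may be absent. Site at the centre of the closed tool, half-way up, fixed to the carrying leg; x along that leg away from the pivot, which lies at x = -46 mm, y = 0, z along the pivot pin
- divider_leg (a joint): Angle between the divider's legs, as for the first rule (carrying leg at y = -11 to 0)
- fitting_a: Brass fitting, 32 mm across and 30 mm high, bystander. Origin under its centre
- fitting_b: Second brass fitting, as the first, bystander
- elbow_cap: Black plastic cap, 40 mm across and 26 mm high, bystander. Origin under its centre
There are look-alikes about, which are no part of the job. What is shaped like the part that bears rule_a_mid but red is not meant.

How it is judged:
By the outcome, as a careful person would: the job done as asked, in the order asked, and still so for the second after the job is handed in, with the robot touching nothing.
Of rule_a, rule_b, caliper, divider only 3 to 4 are there at a start; the rules pass over those that are not, and their reading is None.
At some moment in a run one of rule_a, rule_b, caliper, divider may be knocked a few centimetres aside while the robot is not near it.
Once in a run the grip may slacken for a moment while it holds something.
It also fails if it takes over 210 s, if anything falls off the work surface, if the arm or the gripper's body presses on something with over 40 N, if the wrist force passes 120 N, or if a joint passes its speed limit or range.

### The arm

A 6-joint arm with a two-finger parallel gripper is mounted at the origin on the work surface. World frame = base frame: x ahead of the robot, y to its left, z up, the work surface at z = 0. Lengths are in mm, angles in degrees, forces in N, time in s.
With the tool pointing down it reaches from about 350 to 850 mm from the base axis. Payload 8.1 kg.
Tool frame: the origin (TCP) lies at the very end of the fingers, on their centre line; the grasp point (between the pads) lies 19 mm behind it (r.grip_depth is the distance from the TCP to the grasp point, in mm); y points along the fingers, z is the direction in which the jaws open and shut, and the axes are right-handed (so a half turn about y gives the same grasp; the last joint's range is limited). The gripper opens to 85 mm and grips with 20 to 120 N. Pads are 22 mm wide; open, the fingers measure 114 mm over their backs; the gripper's body (76 mm by 85 mm) begins 54 mm behind the grasp point. The pads swing forward as they close: fully open they stand 13 mm farther back than shut.
Start: joints at [64.95, 7.471, 85.268, -0, 87.261, -4.893], TCP at [206.732, 563.265, 231.292] pointing down, gripper open.
Joint ranges: [-169.43, 169.43], [-51.17, 129.36], [1.28, 143.12], [-76.62, 256.62], [0, 156.53], [-152.29, 152.29]. Speed limits (degrees/s): [136.94, 136.94, 159.86, 180, 180, 180].

### API

Orientations are given as [roll, pitch, yaw] about the fixed x, y, z axes, in that order (R = Rz(yaw) Ry(pitch) Rx(roll)).
In Python, from bench import readout, eyes, r gives the robot as it stands. The module is installed in compiled form; this text tells all that it offers.
- The arm moves only by the tool move_arm, never from a script. Its argument "motion" is text: rows parted by semicolons, each of 6 numbers parted by spaces: the shift along the world's x, y, z in cm, then the turn, a rotation vector about the world's x, y, z in degrees. A call has 1 to 10 rows; each row is the pose to reach, as a shift and turn from the pose commanded when the call began; what a row does not reach only later rows make up. A row lasts 1/12 s, in which the tool goes at most 41.7 mm and 7.16 degrees, less where a joint would pass 70% of its speed; a pose out of reach is approached as far as the arm can. A call with a gripper value outside its range is refused whole. "fingers" is the finger opening in cm, from 0 to 8.54, set as the call begins (left out, the last holds). The fingers move at their own pace and stop on an object; "squeeze" is the grip in N (left out, the last holds). Time passes only in rows, so rows that repeat a pose let the fingers close. It gives the time, the measured TCP pose, the force and the opening at its end, in the units of the state.
- readout.sense(): the state, without advancing time (a new reading comes with each control period).
- eyes.snapshot(name): name is "scene" or "top" or "wrist"; returns a dict with "image" (384x512x3 uint8, blue, green, red), "fx", "fy", "cx", "cy" (pixels), "world_to_cam" (4x4, takes a point from world to camera coordinates). Camera axes: x right, y down, z forward; pixel columns grow to the right and rows downward; lengths in mm; the calibration is good to about 2 mm. A picture is of the moment at which its call begins. There is no depth.
- r.hand_in(): hands the job in, once; it reports no verdict.
The state is a dict: "time": time; "joint_pos": joint angles; "qd": joint speeds; "joint_efforts": joint torques, N m; "tool_pos": TCP position; "tcp_rot": TCP orientation; "ft_force": force on the tool from outside, world axes, zero at the start; "wrist_torque": the same for the moment, N m; "finger_gap": finger opening in mm.
Only numpy, scipy, OpenCV 4.12 (cv2) and the standard library are available. Lean on these libraries where they do the work, as an engineer would, in place of code of your own. Each camera call takes 0.05 s, during which the arm holds its last target. There are 200 camera calls.

## Working session

There is one attempt and no reset: what is moved stays moved. The work goes in short steps, Python scripts to look and compute and a tool call to move; the robot and the scene stay as the last step left them, time stands still between calls to the robot, and variables do not carry over. Pictures are saved under pics/ and viewed, about 12 in all and at most 16, crops included, and the job is handed in when it is done.

Besides the shell and the picture viewer there is one more tool, called after ">>>" as a command line: name --argument value ..., lists and objects as JSON in quotes. move_arm: Moves the arm, as the interface text tells. Its arguments: {"type":"object","properties":{"motion":{"type":"string"},"fingers":{"type":"number"},"squeeze":{"type":"number"}},"required":["motion"]}

```bash
mkdir -p pics; python3 - <<'E'
from bench import readout, eyes, r
import cv2,numpy as np
print(readout.sense(), r.grip_depth)
for n in ("scene","top"):
    s=eyes.snapshot(n); cv2.imwrite(f"pics/{n}0.png",cv2.resize(s["image"],(800,600),interpolation=cv2.INTER_CUBIC))
    np.savez(f"{n}0.npz",**s); print(n,s["fx"],s["cx"],s["cy"],np.round(s["world_to_cam"],3).tolist())
E
```

```text
{'time': 0.0, 'joint_pos': array([ 6.49516304e+01,  7.51446176e+00,  8.53306215e+01,  9.41817439e-04,
        8.72605590e+01, -4.89225258e+00]), 'qd': array([ 0.0367303 , -0.02211584, -0.03993606,  0.00134922,  0.012274  ,
        0.02188332]), 'joint_efforts': array([-7.85622688e-04, -5.69386697e+01, -5.00556886e+01, -3.50369146e-05,
        1.47166190e-02,  2.78244858e-05]), 'tool_pos': array([206.47861113, 562.76539888, 230.23829765]), 'tcp_rot': array([-9.01051771e+01,  9.94662480e-03, -2.01561720e+01]), 'ft_force': array([-0.05373388,  0.63354196,  0.11926068]), 'wrist_torque': array([0.02490949, 0.03256687, 0.02576266]), 'finger_gap': 85.2018756232119} 18.700000000000003
scene 471.5898158556593 249.1992486820863 198.7229996672477 [[-0.861, 0.508, -0.008, 385.48], [0.443, 0.742, -0.504, -249.442], [-0.25, -0.438, -0.864, 1347.687], [0.0, 0.0, 0.0, 1.0]]
top 371.47438193472385 256.39286791671424 190.82011164093853 [[0.026, -1.0, 0.009, 44.735], [-0.984, -0.027, -0.177, 500.083], [0.177, -0.005, -0.984, 892.006], [0.0, 0.0, 0.0, 1.0]]
```

View pics/top0.png

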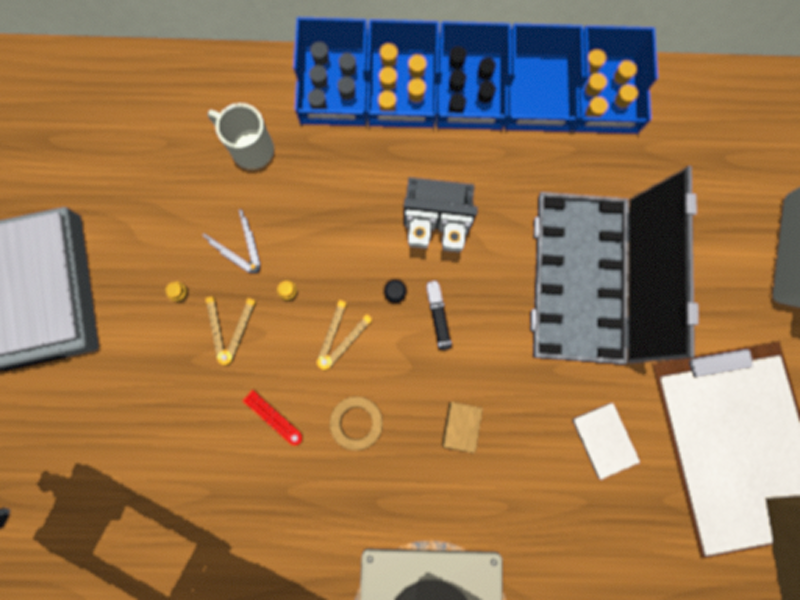

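View pics/scene0.png

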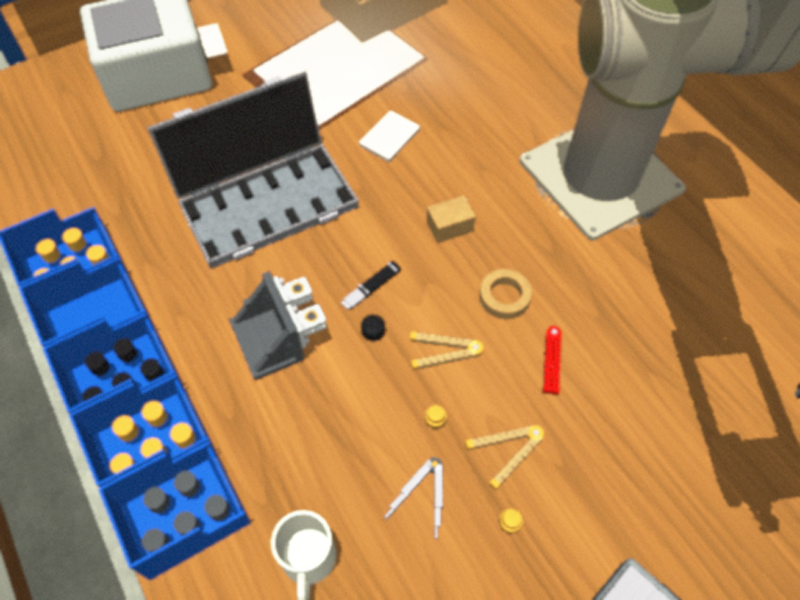

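```bash
cat > h.py <<'E'
import numpy as np, cv2
def snap(n):
    from bench import eyes
    return eyes.snapshot(n)
def ray(s,uv,z):
    """pixels (n,2) -> world xy on plane z"""
    uv=np.atleast_2d(np.asarray(uv,float)); T=s["world_to_cam"]; R,t=T[:3,:3],T[:3,3]
    d=np.c_[(uv[:,0]-s["cx"])/s["fx"],(uv[:,1]-s["cy"])/s["fy"],np.ones(len(uv))]@R
    o=-R.T@t; k=(z-o[2])/d[:,2]
    return (o+d*k[:,None])[:,:2]
def proj(s,p):
    p=np.atleast_2d(np.asarray(p,float)); c=p@s["world_to_cam"][:3,:3].T+s["world_to_cam"][:3,3]
    return np.c_[c[:,0]/c[:,2]*s["fx"]+s["cx"],c[:,1]/c[:,2]*s["fy"]+s["cy"]]
def blobs(mask,amin):
    n,l,st,c=cv2.connectedComponentsWithStats(mask.astype(np.uint8)*255)
    return [(st[i,4],c[i],np.argwhere(l==i)[:,::-1]) for i in range(1,n) if st[i,4]>=amin]
def upscale(im,k,name,roi=None):
    if roi: im=im[roi[1]:roi[3],roi[0]:roi[2]]
    cv2.imwrite(name,cv2.resize(im,None,fx=k,fy=k,interpolation=cv2.INTER_CUBIC))
E
python3 - <<'E'
from h import *
s=dict(np.load("top0.npz")); k=.64
f=lambda n,p,z:print(n,np.round(ray(s,np.array(p)*k,z),0).tolist())
f("gauge tip,handle front,end",[(433,284),(437,306),(446,347)],10)
f("mouth L,R front ears top",[(419,247),(454,251)],66)
f("plate top front edge",[(404,208),(474,214)],100)
f("case rim: far-left, near-left, near-right, far-right",[(540,195),(535,357),(627,361),(627,198)],22)
f("lid edge far/near",[(690,170),(691,358)],166)
f("ruleB(left) pivot, tips",[(225,356),(211,300),(250,301)],12)
f("ruleA(right) pivot, tips",[(324,362),(342,304),(368,319)],12)
f("div pivot,tips",[(254,267),(205,236),(241,212)],12)
f("fittings",[(177,291),(287,290)],30); f("cap",[(395,291)],26)
upscale(s["image"],5,"pics/c1.png",(245,100,405,220))
upscale(s["image"],5,"pics/c2.png",(95,125,255,245))
E
```

```text
gauge tip,handle front,end [[531.0, 4.0], [493.0, -3.0], [425.0, -19.0]]
mouth L,R front ears top [[579.0, 31.0], [574.0, -25.0]]
plate top front edge [[632.0, 57.0], [625.0, -53.0]]
case rim: far-left, near-left, near-right, far-right [[688.0, -176.0], [412.0, -163.0], [409.0, -313.0], [687.0, -325.0]]
lid edge far/near [[679.0, -361.0], [404.0, -345.0]]
ruleB(left) pivot, tips [[401.0, 342.0], [493.0, 373.0], [493.0, 308.0]]
ruleA(right) pivot, tips [[395.0, 180.0], [492.0, 155.0], [468.0, 111.0]]
div pivot,tips [[551.0, 306.0], [603.0, 392.0], [647.0, 335.0]]
fittings [[503.0, 424.0], [510.0, 244.0]]
cap [[514.0, 67.0]]
```

View pics/c1.png

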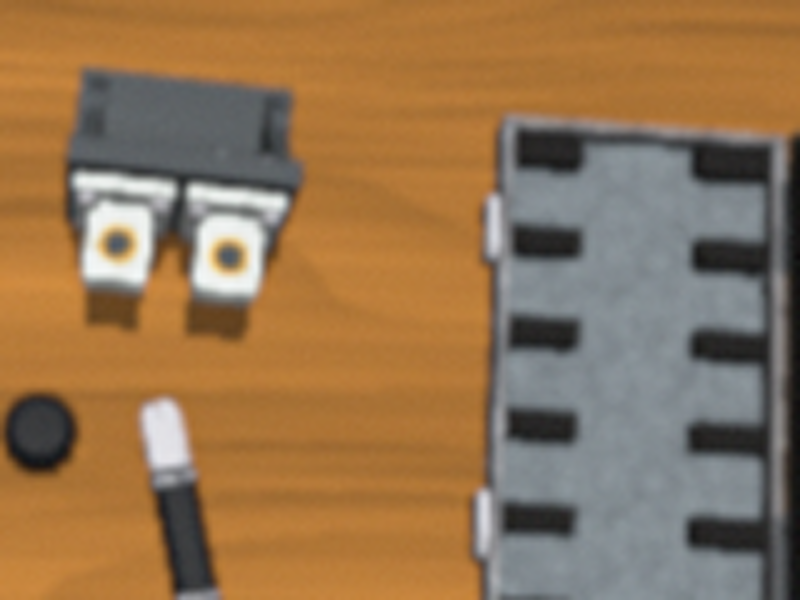

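View pics/c2.png

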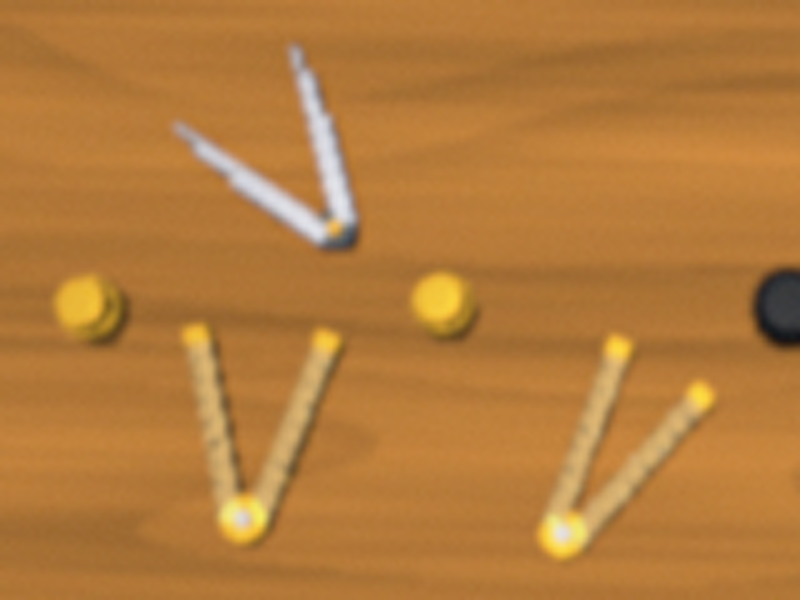

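>>> move_arm --motion "12.5 -28.7 -2 0 0 32;12.5 -28.7 -2 0 0 32;12.5 -28.7 -2 0 0 32;12.5 -28.7 -2 0 0 32;12.5 -28.7 -2 0 0 32;12.5 -28.7 -2 0 0 32;12.5 -28.7 -2 0 0 32;12.5 -28.7 -2 0 0 32;12.5 -28.7 -2 0 0 32"

```text
time: 0.85
tool_pos: [333.0, 272.1, 210.5]
tcp_rot: [-90.1, 0.0, 11.6]
ft_force: [-0.9, -0.8, -0.9]
finger_gap: 85.6
```

>>> move_arm --motion "10.0 -28.7 -4 0 0 0;10.0 -28.7 -4 0 0 0;10.0 -28.7 -4 0 0 0;10.0 -28.7 -4 0 0 0;10.0 -28.7 -4 0 0 0;10.0 -28.7 -4 0 0 0;10.0 -28.7 -4 0 0 0;10.0 -28.7 -4 0 0 0;10.0 -28.7 -4 0 0 0;10.0 -28.7 -4 0 0 0" --fingers 5

```text
time: 1.68
tool_pos: [431.5, -11.0, 170.8]
tcp_rot: [-89.9, 0.1, 11.7]
ft_force: [0.9, 1.2, 0.3]
finger_gap: 49.9
```

```bash
python3 - <<'E'
from h import *
s=snap("wrist"); np.savez("w1.npz",**s); upscale(s["image"],1.5,"pics/w1.png")
T=s["world_to_cam"]; print("cam",np.round(-T[:3,:3].T@T[:3,3]),np.round(T[:3,:3],2).tolist(),s["fx"],s["cx"],s["cy"])
from bench import readout
q=readout.sense(); print(q["time"],q["tool_pos"],q["tcp_rot"],q["finger_gap"])
E
```

```text
cam [364. -25. 313.] [[-0.2, 0.98, 0.0], [0.94, 0.19, 0.27], [0.27, 0.06, -0.96]] 312.9574512114863 252.2723448601198 193.46654640924106
1.7333 [431.40631522 -10.19377076 170.99151606] [-8.99475753e+01  4.70443056e-02  1.17980230e+01] 49.81806073934532
```

View pics/w1.png

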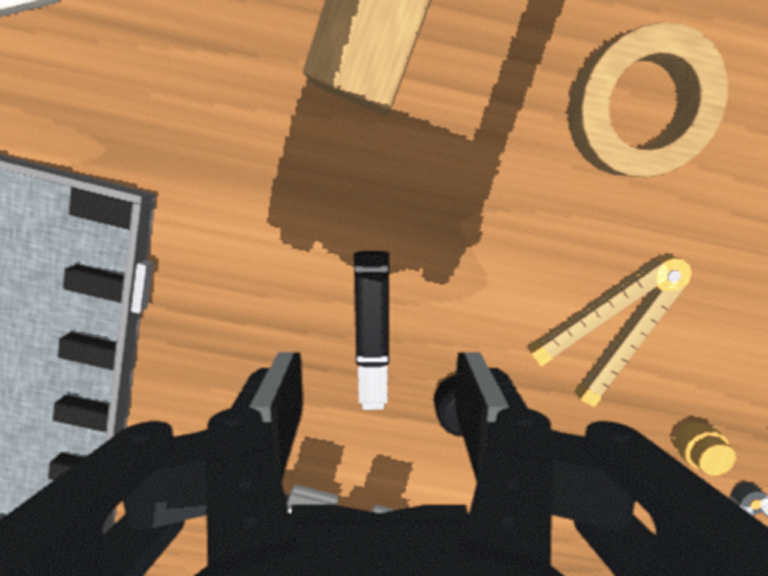

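```bash
python3 - <<'E'
from h import *
s=dict(np.load("w1.npz"))
a=ray(s,np.array([(372,409)])/1.5,7)[0]; b=ray(s,np.array([(371.5,253)])/1.5,12)[0]; c=ray(s,np.array([(372.5,366)])/1.5,9)[0]
d=a-b; u=d/np.hypot(*d); print(a,b,c,np.hypot(*d),np.degrees(np.arctan2(*d[::-1])),"centre",a-76*u,b+40*u,c-40*u)
print(ray(s,np.array([(154,193),(108,432)])/1.5,22))
E
```

```text
[538.20699473   6.81927209] [423.85999946 -16.67081663] [5.03726400e+02 2.02424302e-01] 116.73482597376234 11.608664653061028 centre [463.76158765  -8.47390823] [463.04179266  -8.62177436] [464.54460711  -7.84661797]
[[ 412.30854761 -153.96443479]
 [ 585.0404654  -173.21215177]]
```

>>> move_arm --motion "3.2 0.2 -4 0 0 0;3.2 0.2 -8 0 0 0;3.2 0.2 -12 0 0 0;3.2 0.2 -14.5 0 0 0;3.2 0.2 -16 0 0 0;3.2 0.2 -16.8 0 0 0;3.2 0.2 -16.8 0 0 0;3.2 0.2 -16.8 0 0 0"

```text
time: 2.4
tool_pos: [464.2, -7.8, 4.1]
tcp_rot: [-90.0, -0.0, 11.9]
ft_force: [0.2, 0.9, 0.4]
finger_gap: 49.9
```

>>> move_arm --motion "0 0 0 0 0 0;0 0 0 0 0 0;0 0 0 0 0 0;0 0 0 0 0 0;0 0 0 0 0 0;0 0 0 0 0 0" --fingers 0 --squeeze 80

```text
time: 2.9
tool_pos: [465.5, -8.8, 5.7]
tcp_rot: [-90.0, -0.2, 11.8]
ft_force: [-3.0, 1.8, 10.0]
finger_gap: 20.5
```

>>> move_arm --motion "-2 -0.4 2 0 0 0;-4 -0.8 5 0 0 0;-4 -0.8 8 0 0 -7;-4 -0.8 10 0 0 -14;-4 -0.8 10 0 0 -16;-4 -0.8 10 0 0 -16;-4 -0.8 10 0 0 -16"

```text
time: 3.48
tool_pos: [424.0, -16.8, 103.9]
tcp_rot: [-90.0, -0.1, -4.1]
ft_force: [0.1, -0.2, -1.3]
finger_gap: 20.2
```

```bash
python3 - <<'E'
from h import *
s=snap("wrist"); np.savez("w2.npz",**s); upscale(s["image"],1.5,"pics/w2.png")
from bench import readout
q=readout.sense(); print(q["time"],q["tool_pos"],q["tcp_rot"],q["finger_gap"],q["ft_force"])
E
```

```text
3.5333 [423.45994988 -16.69284274 103.13033311] [-8.99964935e+01  1.10897031e-02 -4.05534014e+00] 20.19025023378779 [ 0.24765447 -0.78205975 -0.7746546 ]
```

View pics/w2.png

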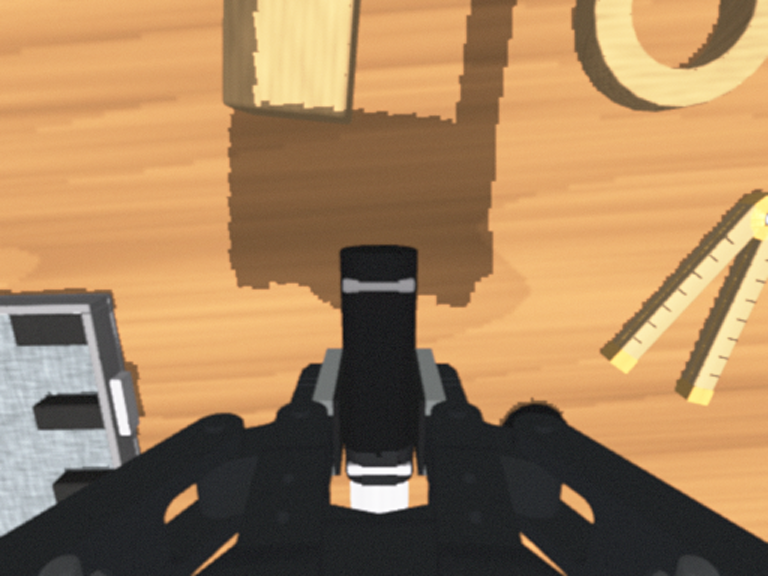

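```bash
python3 - <<'E'
from h import *
s=dict(np.load("w2.npz"))
a=np.radians(-4.05); u=np.array([np.cos(a),np.sin(a),0]); v=np.array([-u[1],u[0],0]); c=np.array([423.5,-16.7,0])
for dz in (100,104,108):
    print(dz,np.round(1.5*proj(s,[c-40*u+9*v+[0,0,dz+7],c-40*u+[0,0,dz],c-40*u-9*v+[0,0,dz+7],c+76*u+[0,0,dz]])).tolist())
for n in("scene","top"):
    t=snap(n); np.savez(n+"2.npz",**t)
    p=proj(t,[c+76*u+[0,0,104],c-40*u+[0,0,104]]); print(n,np.round(p,1).tolist())
    m=p.mean(0).astype(int); upscale(t["image"],6,f"pics/{n}2.png",(m[0]-50,m[1]-40,m[0]+50,m[1]+40))
a=cv2.imread("pics/scene2.png");b=cv2.imread("pics/top2.png");cv2.imwrite("pics/c3.png",cv2.resize(np.vstack([a,b]),None,fx=.625,fy=.625))
E
```

```text
100 [[407.0, 254.0], [377.0, 250.0], [347.0, 254.0], [377.0, 547.0]]
104 [[408.0, 257.0], [377.0, 252.0], [346.0, 257.0], [377.0, 556.0]]
108 [[408.0, 260.0], [377.0, 255.0], [345.0, 260.0], [377.0, 565.0]]
scene [[225.8, 158.6], [268.3, 141.2]]
top [[290.5, 187.0], [286.4, 236.2]]
```

View pics/c3.png

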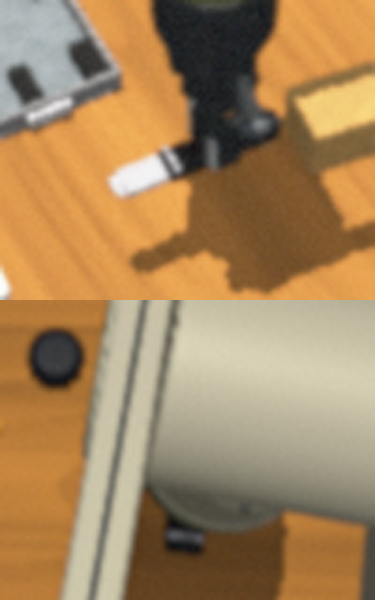

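>>> move_arm --motion "1 3 -2 0 0 0;2 5.4 -4.6 0 0 0;4 5.4 -4.6 0 0 0;6.7 5.4 -4.6 0 0 0;6.7 5.4 -4.6 0 0 0;6.7 5.4 -4.6 0 0 0;6.7 5.4 -4.6 0 0 0"

```text
time: 4.22
tool_pos: [489.7, 37.3, 56.3]
tcp_rot: [-90.0, 0.1, -4.1]
ft_force: [-0.1, 0.5, -1.0]
finger_gap: 20.3
```

```bash
cat > sc.py <<'E'
import sys
from h import *
from bench import readout
q=readout.sense(); np.set_printoptions(suppress=True,precision=1); print(q["time"],q["tool_pos"],q["tcp_rot"],q["finger_gap"],q["ft_force"])
s=snap("scene"); np.savez("sc.npz",**s)
x,y=int(sys.argv[2]),int(sys.argv[3]); w,h,k=[int(a) for a in sys.argv[4:7]]
upscale(s["image"],k,"pics/"+sys.argv[1],(x,y,x+w,y+h))
E
python3 sc.py s3.png 145 155 100 75 8
python3 -c "
from h import *
s=dict(np.load('sc.npz'));print(8*(proj(s,[[579,31,58],[575,-25,58],[579,31+16,62],[579,31+16,54],[541,49,58]])-[145,155]))"
```

```text
4.2167 [489.7  37.3  56.3] [-90.    0.1  -4.1] 20.29535416084536 [-0.1  0.5 -1. ]
[[509.4853528  351.69986474]
 [435.5606707  211.37452079]
 [533.54888834 384.64946576]
 [535.59302516 397.82624234]
 [648.40872968 340.23952895]]
```

View pics/s3.png

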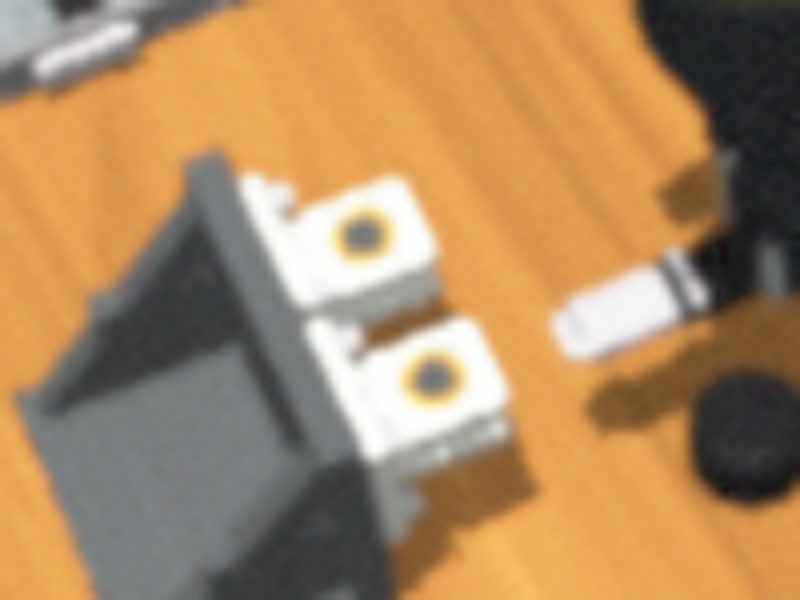

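```bash
python3 - <<'E'
from h import *
s=dict(np.load("sc.npz")); np.set_printoptions(suppress=True,precision=1)
o=np.array([145,155]); g=lambda p,z:ray(s,np.array(p)/8+o,z)
print("L ear front corners",g([(475,318),(510,400)],69.75)); print("R ear",g([(402,176),(438,250)],69.75))
for z in (52,55,58,61): print(z,"tip",g([(556,316),(576,360)],z).mean(0), "blade root",g([(663,262),(695,318)],z).mean(0),g([(663,262),(695,318)],z))
E
```

```text
L ear front corners [[584.8  21.9]
 [589.1  52.2]]
R ear [[580.4 -34.5]
 [583.2  -5.1]]
52 tip [560.7  32.2] blade root [522.8  34.9] [[522.1  23.7]
 [523.5  46.2]]
55 tip [561.4  33.8] blade root [523.6  36.6] [[522.9  25.3]
 [524.3  47.8]]
58 tip [562.   35.5] blade root [524.3  38.2] [[523.6  27. ]
 [525.   49.4]]
61 tip [562.7  37.2] blade root [525.1  39.9] [[524.4  28.7]
 [525.8  51. ]]
```

>>> move_arm --motion "0 0.2 0.05 0 0 0;0.5 0.2 0.05 0 0 0;1.0 0.15 0.05 0 0 0;1.5 0.1 0.05 0 0 0;2 0.1 0.05 0 0 0;2.4 0.05 0.05 0 0 0;2.8 0 0.05 0 0 0;3.2 0 0.05 0 0 0;3.2 0 0.05 0 0 0"

```text
time: 5.02
tool_pos: [523.5, 37.2, 57.8]
tcp_rot: [-90.0, -0.0, -4.2]
ft_force: [0.7, 0.1, -1.5]
finger_gap: 20.3
```

>>> move_arm --motion "0.4 -0.05 0 0 0 0;0.8 -0.05 0 0 0 0;1.2 -0.1 0 0 0 0;1.5 -0.1 0 0 0 0;1.7 -0.1 0 0 0 0;1.9 -0.1 0 0 0 0;1.9 -0.1 0 0 0 0"

```text
time: 5.6
tool_pos: [542.1, 36.3, 57.8]
tcp_rot: [-90.0, -0.0, -4.2]
ft_force: [-0.9, 0.1, -0.5]
finger_gap: 20.2
```

```bash
python3 sc.py s4.png 145 155 100 75 8
```

```text
5.6 [542.1  36.3  57.8] [-90.   -0.   -4.2] 20.22002006902003 [-0.9  0.1 -0.5]
```

View pics/s4.png

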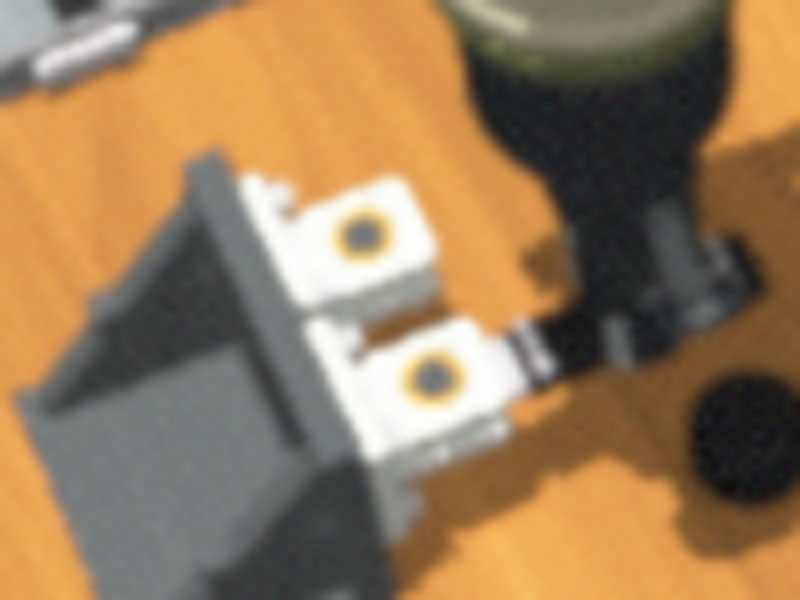

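>>> move_arm --motion "0.2 0 0 0 0 0;0.4 0 0 0 0 0;0.6 -0.05 0 0 0 0;0.6 -0.05 0 0 0 0"

```text
time: 5.98
tool_pos: [548.2, 35.7, 57.9]
tcp_rot: [-90.0, -0.0, -4.2]
ft_force: [0.8, 0.5, -0.8]
finger_gap: 20.3
```

>>> move_arm --motion "0.1 0 0 0 0 0;0.2 0 0 0 0 0;0.2 0 0 0 0 0"

```text
time: 6.23
tool_pos: [549.5, 35.8, 57.6]
tcp_rot: [-90.0, 0.0, -4.2]
ft_force: [-1.7, -0.0, -0.9]
finger_gap: 20.1
```

>>> move_arm --motion "0.1 0 0 0 0 0;0.2 0 0 0 0 0;0.2 0 0 0 0 0;0.2 0 0 0 0 0"

```text
time: 6.57
tool_pos: [550.0, 35.8, 57.0]
tcp_rot: [-90.0, 0.2, -4.2]
ft_force: [-7.9, -0.2, 1.2]
finger_gap: 20.4
```

>>> move_arm --motion "0.1 0 0 0 0 0;0.2 0 0 0 0 0;0.2 0 0 0 0 0;0.2 0 0 0 0 0"

```text
time: 6.9
tool_pos: [551.6, 35.8, 56.8]
tcp_rot: [-90.0, 0.3, -4.2]
ft_force: [-8.6, 0.1, 1.0]
finger_gap: 20.2
```

>>> move_arm --motion "0.1 0 0 0 0 0;0.2 0 0 0 0 0;0.3 0 0 0 0 0;0.3 0 0 0 0 0;0.3 0 0 0 0 0"

```text
time: 7.32
tool_pos: [552.5, 35.9, 56.0]
tcp_rot: [-90.0, 0.5, -4.1]
ft_force: [-16.4, 0.6, 5.7]
finger_gap: 20.5
```

```bash
python3 sc.py s5.png 190 175 50 38 16
```

```text
7.3167 [552.5  35.9  56. ] [-90.    0.5  -4.1] 20.482329106396556 [-16.4   0.6   5.7]
```

View pics/s5.png

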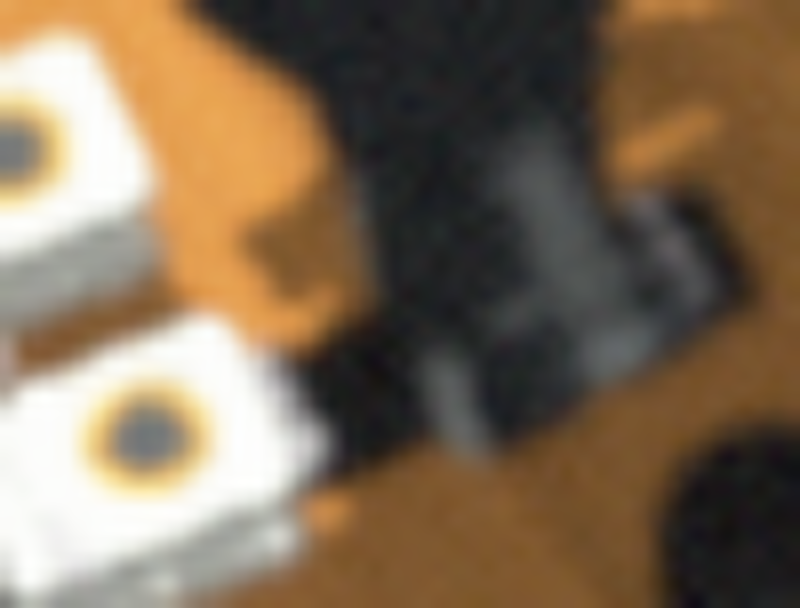

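>>> move_arm --motion "0.1 0 0.05 0 0 0;0.2 0 0.05 0 0 0;0.3 0 0.1 0 0 0;0.3 0 0.1 0 0 0;0.3 0 0.1 0 0 0"

```text
time: 7.78
tool_pos: [552.6, 36.0, 55.9]
tcp_rot: [-90.1, 0.9, -4.1]
ft_force: [-27.3, 0.1, 9.8]
finger_gap: 20.1
```

>>> move_arm --motion "0.1 0 0 0 0 0;0.2 0 0 0 0 0;0.2 0 0 0 0 0;0.2 0 0 0 0 0;0.2 0 0 0 0 0"

```text
time: 8.2
tool_pos: [552.7, 36.0, 55.4]
tcp_rot: [-90.1, 1.1, -4.1]
ft_force: [-35.5, -0.9, 14.8]
finger_gap: 20.3
```

>>> move_arm --motion "-1 0.05 0 0 0 0;-2 0.1 0 0 0 0;-3 0.2 0 0 0 0;-4 0.25 0 0 0 0;-5.5 0.35 0 0 0 0;-7 0.45 0 0 0 0;-7 0.45 0 0 0 0"

```text
time: 8.78
tool_pos: [489.5, 40.5, 58.2]
tcp_rot: [-90.0, 0.1, -4.1]
ft_force: [-1.1, -0.1, -1.2]
finger_gap: 20.4
```

>>> move_arm --motion "-0.4 -3 0 0 0 0;-0.4 -5.6 0 0 0 0;-0.4 -5.6 0 0 0 0;-0.4 -5.6 0 0 0 0"

```text
time: 9.12
tool_pos: [488.6, -16.8, 59.2]
tcp_rot: [-90.0, -0.1, -4.3]
ft_force: [-0.1, -0.8, -1.8]
finger_gap: 20.1
```

```bash
python3 sc.py s6.png 145 155 100 75 8
```

```text
9.1167 [488.6 -16.8  59.2] [-90.   -0.1  -4.3] 20.12042370981885 [-0.1 -0.8 -1.8]
```

View pics/s6.png

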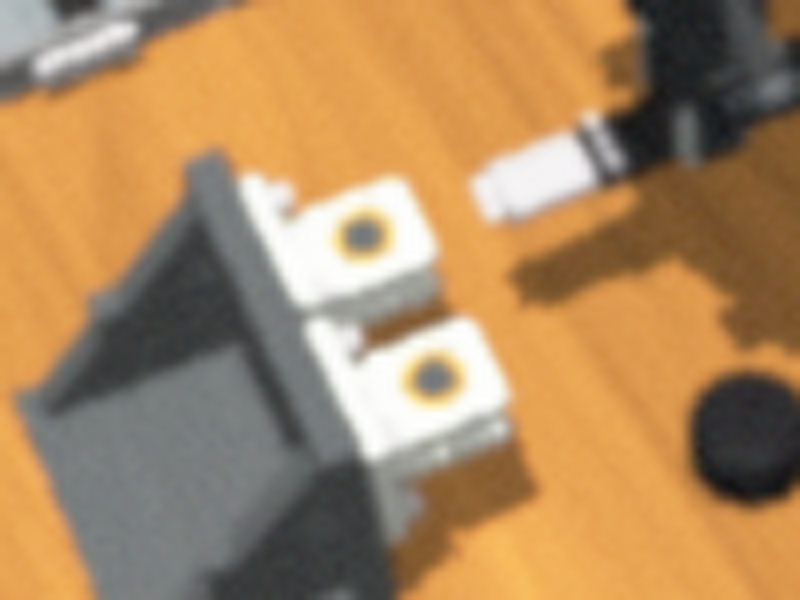

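```bash
python3 - <<'E'
from h import *
for n,roi in(("s3",(540,240,690,370)),("s6",(460,120,605,235))):
    im=cv2.imread(f"pics/{n}.png"); x0,y0,x1,y1=roi; c=im[y0:y1,x0:x1].astype(int)
    m=(c.min(2)>150); b=max(blobs(m,100),key=lambda t:t[0]); p=b[2].astype(np.float32)
    print(n,b[0],b[1]+[x0,y0],cv2.minAreaRect(p), np.round(cv2.fitLine(p,cv2.DIST_L2,0,.01,.01).ravel(),3))
E
```

```text
s3 7902 [614.41318654 314.23032144] ((73.27052307128906, 74.51469421386719), (68.59318542480469, 127.68405151367188), 66.54096984863281) [ 0.918 -0.395 74.413 74.23 ]
s6 7356 [532.84148994 178.14029364] ((71.72019958496094, 58.15684127807617), (66.0262680053711, 123.40962219238281), 67.06790161132812) [ 0.93  -0.367 72.841 58.14 ]
```

>>> move_arm --motion "0 0 -0.2 0 0 0;0.5 0 -0.25 0 0 0;1.0 -0.05 -0.25 0 0 0;1.5 -0.1 -0.25 0 0 0;2 -0.1 -0.25 0 0 0;2.4 -0.15 -0.25 0 0 0;2.8 -0.2 -0.25 0 0 0;3.2 -0.2 -0.25 0 0 0;3.2 -0.2 -0.25 0 0 0"

```text
time: 9.92
tool_pos: [520.6, -17.8, 56.4]
tcp_rot: [-90.0, -0.0, -4.2]
ft_force: [1.0, -0.2, -0.8]
finger_gap: 20.1
```

>>> move_arm --motion "0.4 0 0 0 0 0;0.8 -0.05 0 0 0 0;1.2 -0.1 0 0 0 0;1.6 -0.1 0 0 0 0;2 -0.15 0 0 0 0;2.3 -0.15 0 0 0 0;2.3 -0.15 0 0 0 0"

```text
time: 10.5
tool_pos: [543.4, -19.3, 56.4]
tcp_rot: [-90.0, -0.0, -4.2]
ft_force: [0.4, -0.0, -1.1]
finger_gap: 20.2
```

>>> move_arm --motion "0.2 0 0 0 0 0;0.4 0 0 0 0 0;0.6 -0.05 0 0 0 0;0.6 -0.05 0 0 0 0"

```text
time: 10.83
tool_pos: [545.1, -19.3, 54.8]
tcp_rot: [-90.0, 0.5, -4.1]
ft_force: [-14.2, 0.8, 4.7]
finger_gap: 20.0
```

>>> move_arm --motion "0.1 0 0.05 0 0 0;0.2 0 0.05 0 0 0;0.3 0 0.1 0 0 0;0.4 0 0.1 0 0 0;0.4 0 0.1 0 0 0;0.4 0 0.1 0 0 0"

```text
time: 11.33
tool_pos: [545.2, -19.2, 54.1]
tcp_rot: [-90.0, 1.0, -4.1]
ft_force: [-28.4, 0.5, 10.3]
finger_gap: 20.1
```

>>> move_arm --motion "0.1 0 0 0 0 0;0.2 0 0 0 0 0;0.3 0 0.05 0 0 0;0.3 0 0.05 0 0 0;0.3 0 0.05 0 0 0"

```text
time: 11.75
tool_pos: [545.3, -19.2, 53.5]
tcp_rot: [-90.0, 1.3, -4.1]
ft_force: [-37.9, 0.6, 14.2]
finger_gap: 20.6
```

```bash
python3 sc.py s7.png 180 158 50 38 16
```

```text
11.75 [545.3 -19.2  53.5] [-90.    1.3  -4.1] 20.598283688179663 [-37.9   0.6  14.2]
```

View pics/s7.png

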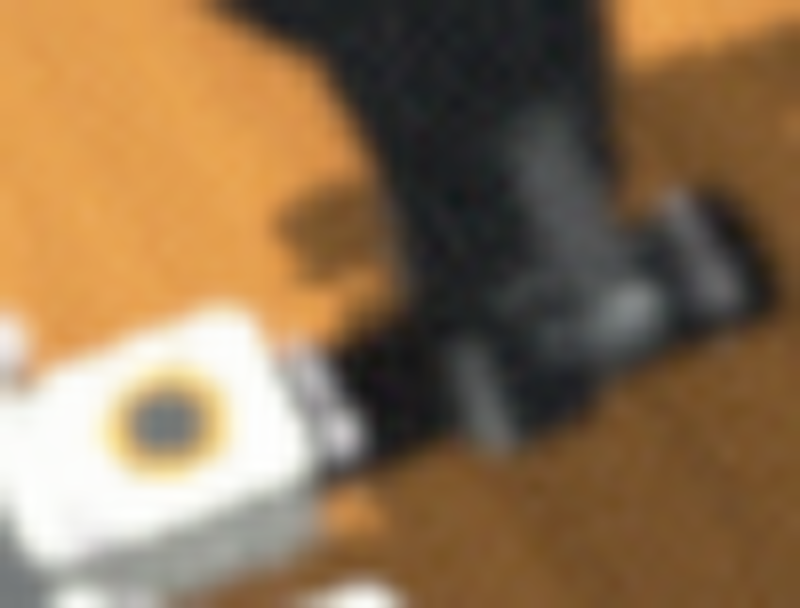

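>>> move_arm --motion "-1 0.05 0.1 0 0 0;-1.6 0.1 0.2 0 0 0;-1.6 0.1 0.2 0 0 0;-1.3 0.1 0.2 0 0 0;-0.9 0.05 0.2 0 0 0;-0.5 0 0.2 0 0 0;-0.1 0 0.2 0 0 0;0 0 0.2 0 0 0;0 0 0.2 0 0 0"

```text
time: 12.55
tool_pos: [548.1, -18.9, 56.1]
tcp_rot: [-90.0, 1.1, -4.1]
ft_force: [-32.1, 1.8, 8.2]
finger_gap: 20.1
```

>>> move_arm --motion "0.1 0 0.1 0 0 0;0.2 0 0.1 0 0 0;0.3 0 0.1 0 0 0;0.3 0 0.1 0 0 0;0.3 0 0.1 0 0 0"

```text
time: 12.97
tool_pos: [548.2, -18.9, 56.0]
tcp_rot: [-90.0, 1.4, -4.1]
ft_force: [-42.6, 1.4, 11.8]
finger_gap: 20.0
```

```bash
python3 sc.py s8.png 180 158 50 38 16; python3 - <<'E'
from h import *
# ring-vs-hole and finger patch shift between s7 and s8
a=cv2.imread("pics/s7.png",0).astype(np.float32);b=cv2.imread("pics/s8.png",0).astype(np.float32)
for nm,(x0,y0,x1,y1) in dict(ring=(290,330,380,480),rear=(640,180,780,340),patch=(440,330,540,460),ear=(20,300,250,480)).items():
    t=a[y0:y1,x0:x1]; r=cv2.matchTemplate(b,t,cv2.TM_CCOEFF_NORMED); _,v,_,p=cv2.minMaxLoc(r); print(nm,p[0]-x0,p[1]-y0,round(v,2))
E
```

```text
12.9667 [548.2 -18.9  56. ] [-90.    1.4  -4.1] 19.98903950569485 [-42.6   1.4  11.8]
ring -22 5 0.95
rear -17 -2 0.98
patch -19 2 0.99
ear 0 0 1.0
```

```bash
python3 - <<'E'
from h import *
a=cv2.imread("pics/s8.png",0).astype(np.float32);b=cv2.imread("pics/s5.png",0).astype(np.float32)
for nm,(x0,y0,x1,y1) in dict(hole=(95,360,240,485),rear=(620,170,760,340),patch=(420,330,520,460),ring=(265,330,370,480)).items():
    r=cv2.matchTemplate(b,a[y0:y1,x0:x1],cv2.TM_CCOEFF_NORMED); _,v,_,p=cv2.minMaxLoc(r); print(nm,p[0]-x0,p[1]-y0,round(v,2))
from h import proj
s=dict(np.load("sc.npz"))
# predicted hole/ring shift for pure 56 mm translation along v
v=np.array([.073,.997,0]); 
for p in ([565,-20,70],[548,-19,56],[510,-17,58]): print(16*(proj(s,np.array(p)+56*v)-proj(s,p))-16*np.array([10,17]))
E
```

```text
hole -19 13 0.99
rear -12 -4 0.83
patch -10 6 0.98
ring -16 11 0.99
[[-10.41003997   9.52631232]]
[[-10.08046469   5.75315836]]
[[-6.12338983  1.81867207]]
```

>>> move_arm --motion "-1 0.05 0 0 0 0;-2.5 0.15 0 0 0 0;-4.5 0.3 0 0 0 0;-7 0.5 0 0 0 0;-9 0.3 3 0 0 0;-9 -2 7 0 0 0;-9 -5 11 0 0 0;-9 -5 13 0 0 0;-9 -5 13 0 0 0"

```text
time: 13.77
tool_pos: [473.9, -72.8, 199.8]
tcp_rot: [-90.2, -0.8, -4.3]
ft_force: [0.7, 0.2, 0.3]
finger_gap: 19.7
```

>>> move_arm --motion "2 -12 2 0 0 -60;2 -12 2 0 0 -60;2 -12 2 0 0 -60;2 -12 2 0 0 -60;2 -12 2 0 0 -60;2 -12 2 0 0 -60;2 -12 2 0 0 -60;2 -12 2 0 0 -60;2 -12 2 0 0 -60;2 -12 2 0 0 -60"

```text
time: 14.6
tool_pos: [489.8, -190.0, 211.2]
tcp_rot: [-89.9, -0.1, -64.3]
ft_force: [0.3, -0.1, -2.0]
finger_gap: 20.1
```

>>> move_arm --motion "0 -1 0 0 0 -28.5;0 -1 0 0 0 -28.5;0 -1 0 0 0 -28.5;0 -1 0 0 0 -28.5;0 -1 0 0 0 -28.5;0 -1 0 0 0 -28.5"

```text
time: 15.1
tool_pos: [489.3, -199.9, 211.0]
tcp_rot: [-90.0, -0.0, -92.3]
ft_force: [1.2, -0.2, -1.4]
finger_gap: 19.9
```

```bash
python3 - <<'E'
from h import *
s=snap("wrist"); np.savez("w3.npz",**s); upscale(s["image"],1.5,"pics/w3.png")
from bench import readout
q=readout.sense(); print(q["time"],q["tool_pos"],q["tcp_rot"],q["finger_gap"],q["ft_force"])
E
```

```text
15.15 [ 489.16486179 -199.80891328  210.91540162] [-8.99683766e+01 -1.13939440e-02 -9.23242344e+01] 19.7504712167852 [-0.56626685  0.44850792 -0.80726656]
```

View pics/w3.png

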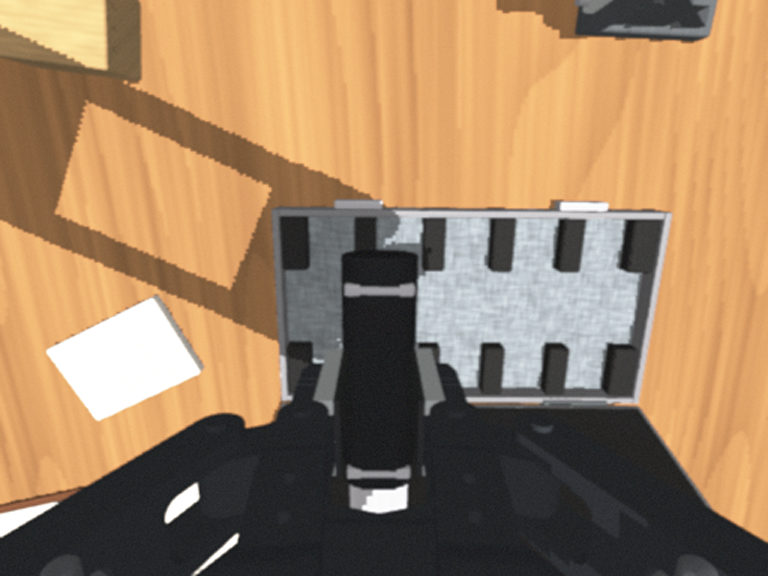

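```bash
python3 - <<'E'
from h import *
np.set_printoptions(suppress=True,precision=1)
s=dict(np.load("w3.npz")); 
p=ray(s,np.array([(275,210),(671,213),(638,404),(282,403)])/1.5,22); print(p, np.hypot(*(p[1]-p[0])),np.hypot(*(p[2]-p[3])),np.hypot(*(p[3]-p[0])),np.hypot(*(p[2]-p[1])))
for a,b in((0,1),(3,2)):
    d=p[b]-p[a]; print(np.degrees(np.arctan2(d[1],d[0])))
d=p[1]-p[0]; t=np.arctan2(d[1],d[0]); c=p.mean(0); u=np.array([np.cos(t),np.sin(t)]); v=np.array([-u[1],u[0]])
# block check: foam block tops z=19 at +y side between bays: x=±25,±75
q=ray(s,np.array([(487,218),(514,218),(556,218),(583,218)])/1.5,19); print("blocks local",(q-c)@np.c_[u,v])
print("c",c,np.degrees(t)); print([ (x,np.round(c+x*u,1)) for x in(-100,-50,0,50,100)])
E
```

```text
[[ 418.9 -163.1]
 [ 696.  -176.5]
 [ 689.5 -326. ]
 [ 409.1 -313.6]] 277.4447402292152 280.621792672914 150.84815879159078 149.57123157559099
-2.783810055485465
-2.526905687382266
blocks local [[11.2 70.3]
 [30.3 70.4]
 [60.1 70.6]
 [79.2 70.8]]
c [ 553.4 -244.8] -2.783810055485465
[(-100, array([ 453.5, -239.9])), (-50, array([ 503.5, -242.4])), (0, array([ 553.4, -244.8])), (50, array([ 603.3, -247.2])), (100, array([ 653.3, -249.6]))]
```

>>> move_arm --motion "-3.7 -2.6 -2 0 0 -0.4;-3.7 -2.6 -6 0 0 -0.4;-3.7 -2.6 -10 0 0 -0.4;-3.7 -2.6 -14 0 0 -0.4;-3.7 -2.6 -16 0 0 -0.4;-3.7 -2.6 -17.5 0 0 -0.4;-3.7 -2.6 -18.5 0 0 -0.4;-3.7 -2.6 -18.5 0 0 -0.4"

```text
time: 15.82
tool_pos: [450.4, -224.8, 23.5]
tcp_rot: [-90.2, 0.1, -92.9]
ft_force: [-0.5, 0.2, -1.5]
finger_gap: 19.7
```

>>> move_arm --motion "0 0 -0.5 0 0 0;0 0 -1 0 0 0;0 0 -1.3 0 0 0;0 0 -1.4 0 0 0;0 0 -1.4 0 0 0"

```text
time: 16.23
tool_pos: [452.1, -225.9, 12.2]
tcp_rot: [-90.0, -0.0, -93.0]
ft_force: [-0.1, 0.5, -0.6]
finger_gap: 19.9
```

>>> move_arm --motion "0 0 -0.1 0 0 0;0 0 -0.2 0 0 0;0 0 -0.2 0 0 0"

```text
time: 16.48
tool_pos: [452.2, -226.1, 11.6]
tcp_rot: [-90.0, -0.0, -93.0]
ft_force: [-6.7, 4.0, 14.3]
finger_gap: 19.8
```

>>> move_arm --motion "0 0 0 0 0 0;0 0 0 0 0 0;0 0 0 0 0 0;0 0 0.2 0 0 0;0 0 2 0 0 0;0 0 5 0 0 0;0 0 9 0 0 0;0 0 13 0 0 0;0 3 17 0 0 0;0 3 17 0 0 0" --fingers 3.4

```text
time: 17.32
tool_pos: [454.7, -195.6, 187.1]
tcp_rot: [-89.5, -0.2, -93.1]
ft_force: [0.3, 0.1, 1.0]
finger_gap: 34.3
```

```bash
cat > tools.py <<'E'
from h import *
def vee(s,mask,z=12,amin=40):
    """V shaped blobs: pivot, tips, bisector from a mask (world, mm)"""
    out=[]
    for a,c,p in blobs(mask,amin):
        w=ray(s,p,z)
        h=cv2.convexHull(w.astype(np.float32)).reshape(-1,2)
        ar,tri=cv2.minEnclosingTriangle(h.reshape(-1,1,2))
        out.append((a,c,w,h))
    return out
E
python3 - <<'E'
from h import *
from bench import readout
np.set_printoptions(suppress=True,precision=1)
t=snap("top"); np.savez("top3.npz",**t); t0=dict(np.load("top0.npz"))
d=cv2.absdiff(t["image"],t0["image"]).max(2)
print([(a,np.round(c),p.min(0),p.max(0)) for a,c,p in blobs(d>40,12)])
im=t["image"]; 
for n,(x,y) in dict(ruleleg=(150,205),ruleleg2=(215,208),tip=(134,193),bg=(170,240),bg2=(120,170),div=(158,155),div2=(145,160)).items(): print(n,im[y-1:y+2,x-1:x+2].reshape(-1,3).mean(0))
w=snap("wrist"); np.savez("w4.npz",**w)
g=w["image"]; c=np.array([551,-244.5]); th=np.radians(-2.7); u=np.array([np.cos(th),np.sin(th)]); v=np.array([-u[1],u[0]])
m=g.max(2)<70
for a,cc,p in blobs(m,150):
    L=(ray(w,p,16)-c)@np.c_[u,v]; print(a,L.mean(0),L.min(0),L.max(0))
upscale(g,1.5,"pics/w4.png")
E
```

```text
[(np.int32(46730), array([366., 286.]), array([21, 95]), array([511, 383])), (np.int32(331), array([154., 156.]), array([130, 133]), array([167, 174])), (np.int32(21), array([388., 164.]), array([386, 162]), array([391, 165])), (np.int32(58), array([400., 181.]), array([400, 164]), array([401, 203])), (np.int32(25), array([395., 169.]), array([392, 167]), array([398, 172])), (np.int32(462), array([281., 203.]), array([273, 179]), array([289, 225])), (np.int32(32), array([394., 188.]), array([389, 186]), array([397, 190])), (np.int32(82), array([  2., 331.]), array([  0, 324]), array([  6, 338]))]
ruleleg [ 63.6 134.7 200.9]
ruleleg2 [104.9 168.8 207.9]
tip [ 92.1 203.8 243.3]
bg [ 62.  130.  194.3]
bg2 [ 64.9 133.8 199.6]
div [112.4 162.  216.4]
div2 [228.9 225.6 227.7]
1136 [ 95.7 195.4] [ 60.7 185.5] [136.5 201.6]
748 [-124.7   51.1] [-134.4   31. ] [-114.3   70.3]
575 [-73.4  50.3] [-81.   31.7] [-65.3  69. ]
581 [-24.5  50.9] [-32.9  32.4] [-16.2  68.7]
640 [24.8 50.8] [15.6 32. ] [33.8 69.4]
714 [74.2 51. ] [64.  31.7] [84.2 69. ]
987 [126.4  50.5] [112.3  29.1] [140.3  68.7]
218 [-99.1  51.4] [-110.4   46.6] [-87.  56.]
1135 [-99.1  13.7] [-110.7  -17. ] [-86.9  42.6]
48410 [ -76.4 -146.6] [-413.  -227.2] [229.3 -18.9]
636 [ 74.  -47.6] [ 63.8 -69.4] [ 85.2 -25.4]
858 [125.9 -47.7] [112.1 -69.9] [139.7 -25.8]
495 [-73.9 -47.6] [-82.1 -69.2] [-65.3 -25.3]
581 [ 24.5 -47.6] [ 15.4 -70.1] [ 34.7 -26.1]
```

View pics/w4.png

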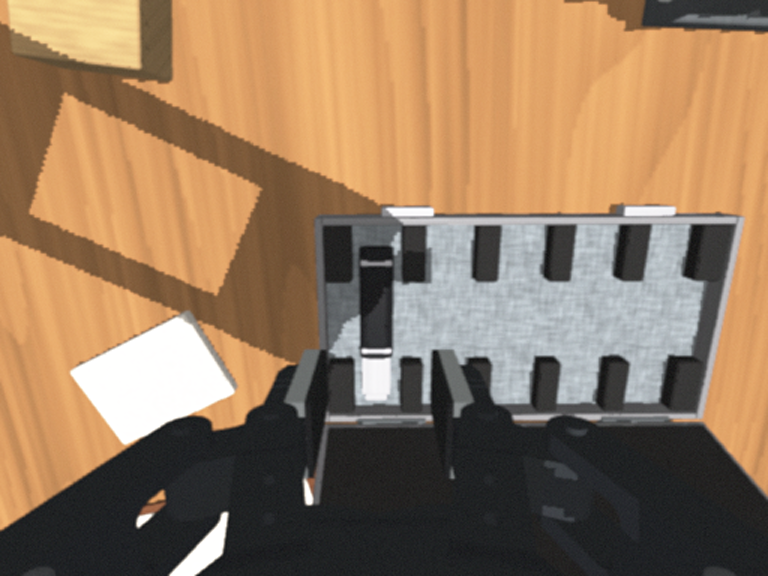

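```bash
cat > tools.py <<'E'
from h import *
np.set_printoptions(suppress=True,precision=1)
def vees(s,kind,z=12,amin=60,verbose=True):
    im=s["image"].astype(int); b,g,r=im[...,0],im[...,1],im[...,2]
    m=((g>150)&(b>75)&(b<190)&(r-b>40)) if kind=="rule" else (im.min(2)>150)
    m=cv2.morphologyEx(m.astype(np.uint8),cv2.MORPH_CLOSE,np.ones((3,3)))
    out=[]
    for a,c,p in blobs(m,amin):
        w=ray(s,p,z); mu=w.mean(0)
        if not(330<mu[0]<720 and 60<mu[1]<460): continue
        d=w-mu; L=np.hypot(*(w.max(0)-w.min(0)))
        # hull corners: triangle
        ar,t=cv2.minEnclosingTriangle(cv2.convexHull(w.astype(np.float32)))
        out.append((a,mu,w.min(0),w.max(0),t.reshape(3,2) if t is not None else None))
    return out
E
python3 - <<'E'
from tools import *
s=dict(np.load("top3.npz"))
for k in("rule","steel"):
    for o in vees(s,k): print(k,o[0],o[1],o[2],o[3],o[4].tolist())
E
```

```text
rule 389 [441.1 344. ] [392.4 305.2] [492.8 380.5] [[492.9955139160156, 383.1583251953125], [491.6436767578125, 303.2751770019531], [352.7207336425781, 345.9605407714844]]
rule 437 [434.3 160.2] [389. 112.] [493.3 191.9] [[496.7978210449219, 165.94921875], [465.64801025390625, 107.21280670166016], [342.075927734375, 209.31997680664062]]
steel 311 [584.6 329.1] [545.1 297.2] [651.6 390.5] [[524.2489013671875, 283.61566162109375], [599.4337158203125, 398.127685546875], [657.582275390625, 325.3884582519531]]
```

>>> move_arm --motion "-1 13 0 0 0 64;-1 13 0 0 0 64;-1 13 0 0 0 64;-1 13 0 0 0 64;-1 13 0 0 0 64;-1 13 0 0 0 64;-1 13 0 0 0 64;-1 13 0 0 0 64;-1 13 0 0 0 64;-1 13 0 0 0 64" --fingers 8.5

```text
time: 18.25
tool_pos: [440.6, -65.9, 177.3]
tcp_rot: [-90.1, 0.2, -28.7]
ft_force: [-0.4, 0.3, 0.5]
finger_gap: 84.7
```

>>> move_arm --motion "-2 20 -2 0 0 0;-2 20 -2 0 0 0;-2 20 -2 0 0 0;-2 20 -2 0 0 0;-2 20 -2 0 0 0;-2 20 -2 0 0 0"

```text
time: 18.75
tool_pos: [419.4, 139.1, 157.4]
tcp_rot: [-90.0, 0.2, -29.0]
ft_force: [0.3, 0.4, 0.1]
finger_gap: 85.3
```

```bash
python3 - <<'E'
from tools import *
from bench import readout
q=readout.sense(); print(q["time"],q["tool_pos"],q["tcp_rot"],q["finger_gap"])
s=snap("wrist"); np.savez("w5.npz",**s); cv2.imwrite("pics/w5.png",s["image"])
for o in vees(s,"rule",amin=300): print(o[0],o[1],o[2],o[3],o[4].tolist())
E
```

```text
18.75 [419.4 139.1 157.4] [-90.    0.2 -29. ] 85.34749791821058
3106 [438.8 341.4] [390.  303.1] [500.6 374.8] [[367.7101745605469, 343.4764404296875], [480.7044982910156, 391.3325500488281], [503.7619323730469, 300.55712890625]]
375 [434.9 232.6] [429.7 198.2] [438.2 270.9] [[428.7129821777344, 202.07949829101562], [434.25799560546875, 319.5409240722656], [441.3395690917969, 195.9430389404297]]
776 [467.5 166.3] [435.6 150.6] [501.3 183.3] [[557.0392456054688, 130.44215393066406], [432.759033203125, 171.4004669189453], [444.531494140625, 192.59869384765625]]
2206 [443.3 114.9] [422.7  42.6] [478.5 168.1] [[416.2699279785156, -23.348012924194336], [430.0193176269531, 190.38223266601562], [481.7231140136719, 110.28304290771484]]
725 [522.8 252.9] [503.5 235.4] [539.1 267.5] [[492.63983154296875, 265.9360046386719], [554.4119873046875, 268.8084411621094], [517.13818359375, 222.7150421142578]]
786 [592.1 125. ] [577.8  60.2] [602.9 167.4] [[577.9546508789062, 176.10720825195312], [622.6107177734375, 156.26451110839844], [577.7177124023438, 59.236629486083984]]
```

```bash
python3 - <<'E'
from tools import *
s=dict(np.load("w1.npz")); p=ray(s,np.array([(674,276),(541,357),(592,399)])/1.5,12); print(p)
m=p[1:].mean(0)-p[0]; a=np.arctan2(m[1],m[0]); d=p[1:]-p[0]; print(np.degrees(a),np.degrees(np.arctan2(d[:,1],d[:,0])),np.hypot(*d.T)); print("grip",p[0]+48*np.array([np.cos(a),np.sin(a)]))
s=dict(np.load("w5.npz"));im=cv2.cvtColor(s["image"],cv2.COLOR_BGR2HSV); print("proj pivot in w5",proj(s,[[395,180,12],[437,158,12],[401,342,12],[*p[0],12]]))
m=(im[...,1]>170)&(im[...,2]>170)&(im[...,0]>22)&(im[...,0]<35)
for a,c,q in blobs(m,25): print(a,c,ray(s,c,12))
E
```

```text
[[398.5 182.3]
 [472.  113.3]
 [495.8 158.5]]
-28.55067541206914 [-43.2 -13.8] [100.9 100.2]
grip [440.7 159.4]
proj pivot in w5 [[277.9 137.1]
 [278.  187.5]
 [450.7  49.2]
 [282.  139.2]]
```

>>> move_arm --motion "2.1 2 -3 0 0 0.4;2.1 2 -7 0 0 0.4;2.1 2 -11 0 0 0.4;2.1 2 -13.5 0 0 0.4;2.1 2 -14.8 0 0 0.4;2.1 2 -15.4 0 0 0.4;2.1 2 -15.4 0 0 0.4;2.1 2 -15.4 0 0 0.4" --fingers 7.2

```text
time: 19.47
tool_pos: [443.1, 153.6, 6.0]
tcp_rot: [-90.0, 0.0, -28.8]
ft_force: [-0.6, 0.6, 1.5]
finger_gap: 71.9
```

>>> move_arm --motion "0 0 0 0 0 0;0 0 0 0 0 0;0 0 0 0 0 0;0 0 0 0 0 0;0 0 0 0 0 0;0 0 0 0 0 0;0 0 0 0 0 0;0 0 0 0 0 0" --fingers 0 --squeeze 60

```text
time: 20.13
tool_pos: [444.2, 154.7, 7.4]
tcp_rot: [-89.9, -0.1, -28.7]
ft_force: [-1.3, -0.8, 7.5]
finger_gap: 19.9
```

>>> move_arm --motion "0 0 2 0 0 0;0 0 6 0 0 0;0 0 10 0 0 0;0 -4 14 0 0 -7;0 -8 17 0 0 -14;0 -12 17 0 0 -21;0 -16 17 0 0 -28;0 -20 17 0 0 -35;0 -20 17 0 0 -35"

```text
time: 20.88
tool_pos: [442.7, -50.1, 176.9]
tcp_rot: [-90.0, -0.2, -64.2]
ft_force: [0.4, 0.2, -1.6]
finger_gap: 19.9
```

>>> move_arm --motion "3 -4 0 0 0 -7;5 -8 0 0 0 -14;7 -12 0 0 0 -21;10 -16 0 0 0 -28;10.5 -18 0 0 0 -29;10.5 -18 0 0 0 -29;10.5 -18 0 0 0 -29"

```text
time: 21.47
tool_pos: [547.5, -227.5, 174.4]
tcp_rot: [-90.1, 0.0, -92.8]
ft_force: [-0.5, 0.9, -1.1]
finger_gap: 19.8
```

```bash
cat > held.py <<'E'
import sys
from tools import *
from bench import readout
q=readout.sense(); print(q["time"],q["tool_pos"],q["tcp_rot"],q["finger_gap"],q["ft_force"])
s=snap("wrist"); cv2.imwrite("pics/"+sys.argv[1],s["image"])
p=q["tool_pos"]; a=np.radians(q["tcp_rot"][2]); u=np.array([np.cos(a),np.sin(a)]); v=np.array([-u[1],u[0]])
h=cv2.cvtColor(s["image"],cv2.COLOR_BGR2HSV)
if sys.argv[2]=="rule": m=(s["image"][...,1]>140)&(h[...,1]>60)&(s["image"][...,0]>70)
else: m=(s["image"].min(2)>140)
m[:, :190]=0; m[:,315:]=0; m[330:]=0; m[:120]=0
for b,c,px in blobs(m,150):
    L=(ray(s,px,p[2]+5)-p[:2])@np.c_[u,v]; print(b,c,"local along/across",L.mean(0),np.percentile(L,1,0),np.percentile(L,99,0))
E
python3 held.py w6.png rule
```

```text
21.4667 [ 547.5 -227.5  174.4] [-90.1   0.  -92.8] 19.77356490285197 [-0.5  0.9 -1.1]
914 [255.8 131.2] local along/across [-58.8   2.2] [-63.5  -9.8] [-48.6  12.7]
231 [263.1 324.6] local along/across [39.8  6.2] [34.5 -2.7] [42.5 11.9]
```

View pics/w6.png

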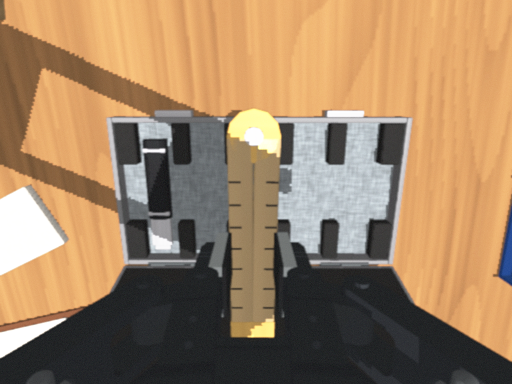

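>>> move_arm --motion "0.3 -2.6 -3 0 0 0;0.3 -2.6 -7 0 0 0;0.3 -2.6 -11 0 0 0;0.3 -2.6 -13.5 0 0 0;0.3 -2.6 -15 0 0 0;0.3 -2.6 -15.7 0 0 0;0.3 -2.6 -16.1 0 0 0;0.3 -2.6 -16.1 0 0 0;0.3 -2.6 -16.1 0 0 0"

```text
time: 22.27
tool_pos: [551.9, -251.8, 16.7]
tcp_rot: [-89.9, -0.1, -92.6]
ft_force: [0.3, 0.5, -0.7]
finger_gap: 19.9
```

>>> move_arm --motion "0 0 0 0 0 0;0 0 0 0 0 0;0 0 0 0 0 0"

```text
time: 22.52
tool_pos: [551.5, -252.1, 16.0]
tcp_rot: [-89.9, -0.0, -92.7]
ft_force: [0.7, 0.9, -1.1]
finger_gap: 20.1
```

>>> move_arm --motion "0 0 -0.15 0 0 0;0 0 -0.3 0 0 0;0 0 -0.3 0 0 0;0 0 -0.3 0 0 0"

```text
time: 22.85
tool_pos: [551.1, -252.0, 12.5]
tcp_rot: [-90.0, -0.0, -92.7]
ft_force: [-1.7, 1.3, 4.6]
finger_gap: 20.2
```

>>> move_arm --motion "0 0 0 0 0 0;0 0 0 0 0 0;0 0 0 0 0 0;0 0 2 0 0 0;0 0 5 0 0 0;0 0 9 0 0 0;0 0 13 0 0 0;0 0 17 0 0 0;0 2 20 0 0 0;0 4 21 0 0 0" --fingers 3.4

```text
time: 23.68
tool_pos: [552.9, -213.3, 228.6]
tcp_rot: [-89.5, -0.2, -92.8]
ft_force: [-0.7, 0.4, 0.7]
finger_gap: 33.8
```

>>> move_arm --motion "-3 30 0 0 0 65;-3 30 0 0 0 65;-3 30 0 0 0 65;-3 30 0 0 0 65;-3 30 0 0 0 65;-3 30 0 0 0 65;-3 30 0 0 0 65;-3 30 0 0 0 65;-3 30 0 0 0 65;-3 30 0 0 0 65" --fingers 8.5

```text
time: 24.52
tool_pos: [520.4, 89.6, 221.6]
tcp_rot: [-90.0, 0.0, -27.2]
ft_force: [0.5, -0.9, -0.1]
finger_gap: 85.0
```

>>> move_arm --motion "-3 26 0 0 0 27;-3 26 0 0 0 27;-3 26 0 0 0 27;-3 26 0 0 0 27;-3 26 0 0 0 27;-3 26 0 0 0 27;-3 26 0 0 0 27;-3 26 0 0 0 27"

```text
time: 25.18
tool_pos: [489.9, 350.9, 221.2]
tcp_rot: [-90.0, 0.0, -0.7]
ft_force: [0.5, -0.3, -0.7]
finger_gap: 85.0
```

```bash
python3 - <<'E'
from tools import *
from bench import readout
q=readout.sense(); print(q["time"],q["tool_pos"],q["tcp_rot"],q["finger_gap"])
s=snap("wrist"); np.savez("w7.npz",**s); cv2.imwrite("pics/w7.png",s["image"])
print("pred",proj(s,[[401,342,12],[493,373,12],[493,308,12],[551,306,12]]))
for k in("rule","steel"):
  for o in vees(s,k,amin=300): print(k,o[0],o[1],o[2],o[3],o[4].tolist())
h=cv2.cvtColor(s["image"],cv2.COLOR_BGR2HSV); m=(h[...,0]>22)&(h[...,0]<36)&(h[...,1]>120)&(h[...,2]>170)
for a,c,p in blobs(m,25): print("brass",a,c,ray(s,c,12)[0])
E
```

```text
25.1833 [489.9 350.9 221.2] [-90.    0.   -0.7] 85.03948758353636
pred [[242.4  85.2]
 [271.2 169.8]
 [214.4 170.5]
 [214.9 218.3]]
rule 504 [511.4 435.4] [495.1 419. ] [526.2 449.5] [[480.0007629394531, 447.3691711425781], [536.1754760742188, 450.8122863769531], [512.589111328125, 405.5588684082031]]
rule 493 [519. 246.] [502.1 231.3] [533.6 263.1] [[539.6528930664062, 229.5616912841797], [486.5414733886719, 234.9509735107422], [523.4506225585938, 279.076904296875]]
steel 568 [574.7 346.3] [547.  309.6] [610.  394.4] [[554.481201171875, 305.9912109375], [541.63671875, 318.7721252441406], [631.49755859375, 425.2514343261719]]
steel 532 [597.9 314.2] [558.2 297.1] [653.3 335. ] [[683.802734375, 345.0793762207031], [565.8955688476562, 290.9666748046875], [551.2946166992188, 305.5342102050781]]
brass 52 [275.  172.1] [495.6 377.4]
brass 34 [319.4 183.3] [509.6 428.8]
```

```bash
python3 - <<'E'
from tools import *
s=dict(np.load("w7.npz")); h=cv2.cvtColor(s["image"],cv2.COLOR_BGR2HSV)
for p in [(242,85),(258,128),(228,128),(243,150),(275,172),(214,171),(150,100)]: print(p,h[p[1],p[0]],s["image"][p[1],p[0]])
roi=np.zeros(h.shape[:2],bool); roi[60:185,190:300]=1
for t in (150,165,180):
    m=roi&(h[...,1]<t)|(roi&(h[...,0]>20))
    for a,c,p in blobs(m,300):
        w=ray(s,p,12); _,tr=cv2.minEnclosingTriangle(cv2.convexHull(w.astype(np.float32))); print(t,a,c,w.min(0),w.max(0),tr.reshape(3,2).tolist())
E
```

```text
(242, 85) [ 17  73 130] [ 93 114 130]
(258, 128) [ 17 110 114] [ 65  92 114]
(228, 128) [ 18 101 116] [ 70  97 116]
(243, 150) [ 14 145 104] [ 45  73 104]
(275, 172) [ 23 131 249] [121 220 249]
(214, 171) [ 19 145 134] [ 58 106 134]
(150, 100) [ 14 142 183] [ 81 130 183]
150 13615 [244.5 122. ] [375.5 279.1] [510.1 405.3] [[510.075439453125, 405.25634765625], [507.2579345703125, 178.15277099609375], [243.72247314453125, 397.7274169921875]]
165 13750 [244.5 122. ] [375.5 279.1] [510.1 405.3] [[510.075439453125, 405.25634765625], [507.2579345703125, 178.15277099609375], [243.72247314453125, 397.7274169921875]]
180 13750 [244.5 122. ] [375.5 279.1] [510.1 405.3] [[510.075439453125, 405.25634765625], [507.2579345703125, 178.15277099609375], [243.72247314453125, 397.7274169921875]]
```

View pics/w7.png

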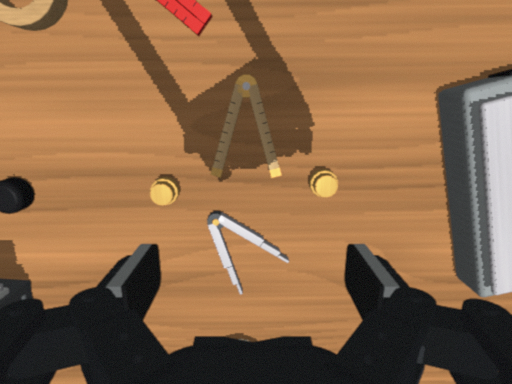

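```bash
python3 - <<'E'
from tools import *
s=dict(np.load("w7.npz"))
for n,P in(("rule",[(246,85),(217,177),(276,175)]),("div",[(214,218),(241,293),(288,262)])):
    p=ray(s,P,12); m=p[1:].mean(0)-p[0]; a=np.arctan2(m[1],m[0]); d=p[1:]-p[0]
    print(n,p.tolist(),np.degrees(a),np.degrees(np.arctan2(d[:,1],d[:,0])),np.hypot(*d.T),"grip",p[0]+48*np.array([np.cos(a),np.sin(a)]))
E
```

```text
rule [[400.85908421658667, 345.837916526249], [500.6033511209257, 310.6914252726958], [499.0927632326144, 378.54290704673303]] -0.7065463588690057 [-19.4  18.4] [105.8 103.5] grip [448.9 345.2]
div [[550.6680646491751, 304.9506916711266], [653.3244196713297, 334.9184345168879], [609.9934388624182, 394.3935521533775]] 36.39710630500017 [16.3 56.4] [106.9 107.3] grip [589.3 333.4]
```

>>> move_arm --motion "-4.1 -0.5 -3 0 0 0;-4.1 -0.5 -7 0 0 0;-4.1 -0.5 -11 0 0 0;-4.1 -0.5 -15 0 0 0;-4.1 -0.5 -18 0 0 0;-4.1 -0.5 -20 0 0 0;-4.1 -0.5 -21.3 0 0 0;-4.1 -0.5 -21.8 0 0 0;-4.1 -0.5 -21.8 0 0 0;-4.1 -0.5 -21.8 0 0 0" --fingers 7.6

```text
time: 26.07
tool_pos: [451.1, 343.3, 5.2]
tcp_rot: [-89.9, -0.1, -0.7]
ft_force: [0.1, -0.1, 0.5]
finger_gap: 76.2
```

>>> move_arm --motion "0 0 0 0 0 0;0 0 0 0 0 0;0 0 0 0 0 0;0 0 0 0 0 0;0 0 0 0 0 0;0 0 0 0 0 0;0 0 0 0 0 0;0 0 0 0 0 0" --fingers 0 --squeeze 60

```text
time: 26.73
tool_pos: [450.7, 344.0, 5.2]
tcp_rot: [-89.9, -0.1, -0.6]
ft_force: [-0.2, -0.2, 7.9]
finger_gap: 20.8
```

>>> move_arm --motion "0 0 0 0 0 0;0 0 0 0 0 0;0 0 2 0 0 0;0 0 6 0 0 0;0 0 10 0 0 0;0 0 14 0 0 -7;0 0 17.5 0 0 -14;0 -3 18 0 0 -21;0 -5 18 0 0 -26;0 -5 18 0 0 -26"

```text
time: 27.57
tool_pos: [450.2, 290.9, 185.0]
tcp_rot: [-90.0, -0.1, -27.0]
ft_force: [-1.1, -0.7, -1.4]
finger_gap: 20.4
```

>>> move_arm --motion "8 -27 0 0 0 -45;8 -27 0 0 0 -45;8 -27 0 0 0 -45;8 -27 0 0 0 -45;8 -27 0 0 0 -45;8 -27 0 0 0 -45;8 -27 0 0 0 -45;8 -27 0 0 0 -45"

```text
time: 28.23
tool_pos: [530.6, 18.1, 183.3]
tcp_rot: [-90.0, -0.1, -72.0]
ft_force: [1.0, 0.8, -1.0]
finger_gap: 21.0
```

>>> move_arm --motion "11 -26 0 0 0 -21;11 -26 0 0 0 -21;11 -26 0 0 0 -21;11 -26 0 0 0 -21;11 -26 0 0 0 -21;11 -26 0 0 0 -21;11 -26 0 0 0 -21;11 -26 0 0 0 -21;11 -26 0 0 0 -21"

```text
time: 28.98
tool_pos: [639.5, -237.7, 181.9]
tcp_rot: [-90.1, 0.1, -92.7]
ft_force: [-0.5, 0.2, 0.3]
finger_gap: 20.5
```

```bash
cat > held.py <<'E'
import sys
from tools import *
from bench import readout
q=readout.sense(); print(q["time"],q["tool_pos"],q["tcp_rot"],q["finger_gap"],q["ft_force"])
s=snap("wrist"); cv2.imwrite("pics/"+sys.argv[1],s["image"]); np.savez("held.npz",**s)
p=q["tool_pos"]; a=np.radians(q["tcp_rot"][2]); u=np.array([np.cos(a),np.sin(a)]); v=np.array([-u[1],u[0]])
im=s["image"].astype(int); sat=im[...,2]-im[...,0]
for r in range(80,350,8):  # runs of the held tool across the image middle
    row=im[r,180:330]; print(r,"".join("#" if (x[2]-x[0]>60 if sys.argv[2]=="rule" else x.min()>130) else "." for x in row[::2]),end=" ")
    if (r//8)%1==0: print(np.round((ray(s,[[253,r]],p[2]+6)[0]-p[:2])@u))
E
python3 held.py w8.png rule
```

```text
28.9833 [ 639.5 -237.7  181.9] [-90.1   0.1 -92.7] 20.498088802242535 [-0.5  0.2  0.3]
80 ########################################################################### -80.0
88 ########################################################################### -76.0
96 ########################################################################### -73.0
104 ########################..................################################# -70.0
112 ..................................................................######### -67.0
120 ............................#################.....................######### -64.0
128 .........................########################................########## -60.0
136 ........................#########........#########...............########## -57.0
144 ........................########..........#########..............########## -53.0
152 .........................############.#############..............########## -50.0
160 .........................##.##################...................########## -46.0
168 ...................................####.........................##
[... 1190 characters left out ...]
............### 13.0
288 ..........................#............#................................... 18.0
296 .....................................##.#.................................. 22.0
304 .............................#.........##.................................. 27.0
312 .......................................#................................... 31.0
320 .............................#.......#......###............................ 36.0
328 ..........................######################........................... 41.0
336 ..........................######################........................... 46.0
344 ........................................................................... 51.0
```

>>> move_arm --motion "1.1 -1.9 -3 0 0 0;1.1 -1.9 -7 0 0 0;1.1 -1.9 -11 0 0 0;1.1 -1.9 -13.5 0 0 0;1.1 -1.9 -15 0 0 0;1.1 -1.9 -16 0 0 0;1.1 -1.9 -16.5 0 0 0;1.1 -1.9 -16.5 0 0 0;1.1 -1.9 -16.5 0 0 0"

```text
time: 29.78
tool_pos: [652.2, -256.0, 21.1]
tcp_rot: [-89.8, -0.1, -92.6]
ft_force: [-0.1, 0.0, 0.0]
finger_gap: 20.5
```

>>> move_arm --motion "0 0 -0.1 0 0 0;0 0 -0.2 0 0 0;0 0 -0.3 0 0 0;0 0 -0.3 0 0 0"

```text
time: 30.12
tool_pos: [651.0, -256.0, 16.3]
tcp_rot: [-90.0, -0.0, -92.7]
ft_force: [0.7, 0.9, -1.7]
finger_gap: 20.9
```

>>> move_arm --motion "0 0 -0.2 0 0 0;0 0 -0.4 0 0 0;0 0 -0.5 0 0 0;0 0 -0.5 0 0 0"

```text
time: 30.45
tool_pos: [650.6, -255.7, 10.5]
tcp_rot: [-90.0, 0.0, -92.7]
ft_force: [0.1, -0.1, -1.3]
finger_gap: 20.7
```

>>> move_arm --motion "0 0 -0.1 0 0 0;0 0 -0.1 0 0 0"

```text
time: 30.62
tool_pos: [650.9, -255.8, 10.4]
tcp_rot: [-90.0, -0.0, -92.7]
ft_force: [-2.5, 0.6, 4.0]
finger_gap: 20.7
```

>>> move_arm --motion "0 0 0 0 0 0;0 0 0 0 0 0;0 0 0 0 0 0;0 0 2 0 0 0;0 0 5 0 0 0;0 0 9 0 0 0;0 0 13 0 0 0;-3 2 17 0 0 0;-5 4 20 0 0 0;-5 4 20 0 0 0" --fingers 3.4

```text
time: 31.45
tool_pos: [601.3, -214.9, 216.4]
tcp_rot: [-89.6, -0.1, -92.6]
ft_force: [-0.8, 0.0, 0.5]
finger_gap: 33.8
```

```bash
cat > case.py <<'E'
from tools import *
from bench import readout
q=readout.sense(); print(q["time"],q["tool_pos"],q["tcp_rot"],q["finger_gap"])
s=snap("wrist"); np.savez("case.npz",**s); cv2.imwrite("pics/case_%d.png"%q["time"],s["image"])
c=np.array([551,-244.5]); th=np.radians(-2.7); u=np.array([np.cos(th),np.sin(th)]); v=np.array([-u[1],u[0]])
ys=np.arange(72,-73,-6)  # raster of the case in its own frame at tool-top height
for y in ys:
    pts=np.array([[*(c+x*u+y*v),17] for x in np.arange(-138,139,3)]); px=np.round(proj(s,pts)).astype(int)
    t=""
    for a,b in px:
        if not(0<=a<512 and 0<=b<384): t+=" "; continue
        B,G,R=[int(k) for k in s["image"][b,a]]
        t+="w" if R-B>40 else "k" if max(B,G,R)<75 else "S" if min(B,G,R)>205 else "."
    print("%4d"%y,t)
E
python3 case.py
```

```text
31.45 [ 601.3 -214.9  216.4] [-89.6  -0.1 -92.6] 33.77462457894465
  72 ...............................S................................SSSSSSSSSSSSSSSSSSSSSSSSSSSSS
  66 ..kkkkkkk..S........kkkkkk.S........kkkkkk...........kkkkk............kkkk...........kkkkkkk.
  60 ..kkkkkkk.S.........kkkkkk.S........kkkkkk...wwww....kkkkk........S..kkkkk.....ww.....kkkkkk.
  54 .kkkkkkkk.kkkkkkkk..kkkkkk..........kkkkkk.wwwwwwww..kkkkk...........kkkkk..wwwwwwww..kkkkkkk
  48 .kkkkkkkk..kkkkkkk..kkkkkk..........kkkkkk.www..www..kkkkk...........kkkkk..wwwSSSww..kkkkkk.
  42 ..kkkkkkk........k..kkkkk...........kkkkkk.wwwwwwww..kkkkk...........kkkkk..wwwwwSSw..kkkkkkk
  36 ..kkkkkkk.kkkkkkkk..kkkkkk..S.......kkkkkk.wwwwwwww..kkkkk...........kkkkkk.wwwwwwww..kkkkkk.
  30 ...........kkkkkkk.........................wwwwwwww.........................wwwwwwwwS........
  24 ..........kkkkkkkk.........................wwwwwwww.........................wwwwwwww.........
  18 ..........kkkkkkkk..S......................wwwwww.w.........................wwwwwwww.........
  12 ..........kkkkkkkk.S..................
[... 741 characters left out ...]
kkkkkk.
 -36 ..kkkkkkk.SSSSSSS...kkkkk...SS......kkkkkk.wwwwwwww..kkkkk.........S.kkkkk..wwwwwwww.kkkkkkk.
 -42 ..kkkkkkk.SSSSSSS.S.kkkkkk.......S..kkkkkk.wwwwwwww..kkkkk.....SS....kkkkk..wwwwwwww.kkkkkkk.
 -48 .kkkkkkkk.SSSSSSS...kkkkk...........kkkkk.......kww..kkkkk...S.......kkkkk.wwwk....w..kkkkkk.
 -54 ..kkkkkkk.SSSSSSS...kkkkkk...........kkkkk.....kkw...kkkkk..SS.......kkkkk..wwkk.....kkkkkkk.
 -60 ..kkkkkkk...SSSS....kkkkk............kkkkk....kkk....kkkkk...........kkkkk...kkk.....kkkkkkk.
 -66 .kkkkkkkk..........kkkkkk...........kkkkk.....kkkk...kkkkk...........kkkkkk..kkkk.....kkkkkk.
 -72 ...................................kkkkk.....kkkk............................kkkkk.....kkkkk.
```

>>> move_arm --motion "0 30 0 0 0 -51;0 30 0 0 0 -51;0 30 0 0 0 -51;0 30 0 0 0 -51;0 30 0 0 0 -51;0 30 0 0 0 -51;0 30 0 0 0 -51;0 30 0 0 0 -51;0 30 0 0 0 -51" --fingers 8.5

```text
time: 32.25
tool_pos: [600.2, 88.9, 208.0]
tcp_rot: [-90.1, -0.0, -143.6]
ft_force: [-0.1, 0.6, -0.3]
finger_gap: 85.1
```

>>> move_arm --motion "-1.2 24.8 -3 0 0 0;-1.2 24.8 -3 0 0 0;-1.2 24.8 -3 0 0 0;-1.2 24.8 -3 0 0 0;-1.2 24.8 -3 0 0 0;-1.2 24.8 -3 0 0 0;-1.2 24.8 -3 0 0 0;-1.2 24.8 -3 0 0 0"

```text
time: 32.92
tool_pos: [587.8, 333.6, 177.0]
tcp_rot: [-90.0, -0.2, -143.4]
ft_force: [-0.9, -0.8, 0.1]
finger_gap: 84.6
```

```bash
python3 - <<'E'
from tools import *
from bench import readout
q=readout.sense(); print(q["time"],q["tool_pos"],q["tcp_rot"],q["finger_gap"])
s=snap("wrist"); np.savez("w9.npz",**s); cv2.imwrite("pics/w9.png",s["image"])
print(proj(s,[[550.7,305,12],[653,335,12],[610,394,12]]))
m=(s["image"].min(2)>140)
for a,c,p in blobs(m,80):
    w=ray(s,p,12); mu=w.mean(0)
    if np.hypot(*(mu-[590,335]))<150:
        f=cv2.fitLine(w.astype(np.float32),cv2.DIST_L2,0,.01,.01).ravel(); t=(w-f[2:])@f[:2]; print(a,c,mu,"ends",f[2:]+t.min()*f[:2],f[2:]+t.max()*f[:2])
s=snap("top")
for o in vees(s,"steel"): print("top",o[0],o[1],o[2],o[3])
E
```

```text
32.9167 [587.8 333.6 177. ] [ -90.    -0.2 -143.4] 84.61571519939392
[[253.3 219.9]
 [291.8 122.1]
 [215.6 121.5]]
310 [223.3 145.7] [595.4 374.6] ends [583.8 358.8] [610.1 394.7]
491 [282.3 155.7] [621.9 322.3] ends [597.1 313.1] [655.4 334.8]
top 61 [617.7 320.4] [596.6 310.5] [648.8 332.7]
```

>>> move_arm --motion "0 0 -3 0 0 0;0 0 -7 0 0 0;0 0 -11 0 0 0;0 0 -14 0 0 0;0 0 -16 0 0 0;0 0 -17 0 0 0;0 0 -17.3 0 0 0;0 0 -17.3 0 0 0;0 0 -17.3 0 0 0;0 0 -17.3 0 0 0" --fingers 7.6

```text
time: 33.85
tool_pos: [590.6, 332.7, 9.5]
tcp_rot: [-90.0, 0.2, -143.7]
ft_force: [0.5, 0.3, 0.4]
finger_gap: 76.0
```

>>> move_arm --motion "0 0 0 0 0 0;0 0 0 0 0 0;0 0 0 0 0 0;0 0 0 0 0 0;0 0 0 0 0 0;0 0 0 0 0 0;0 0 0 0 0 0;0 0 0 0 0 0;0 0 0 0 0 0;0 0 0 0 0 0" --fingers 0 --squeeze 60

```text
time: 34.68
tool_pos: [591.7, 335.4, 12.0]
tcp_rot: [-90.0, 0.5, -143.6]
ft_force: [-2.7, 5.0, 17.1]
finger_gap: 0.1
```

>>> move_arm --motion "0 0 1 0 0 0;0 0 4 0 0 0;0 0 8 0 0 0;0 0 12 0 0 0;0 0 16 0 0 0;0 0 16 0 0 0;0 0 16 0 0 0" --fingers 8.5

```text
time: 35.27
tool_pos: [591.1, 333.4, 172.3]
tcp_rot: [-89.9, 0.5, -143.6]
ft_force: [0.2, 0.1, -0.5]
finger_gap: 83.4
```

```bash
cat > div.py <<'E'
from tools import *
from bench import readout
q=readout.sense(); print(q["time"],q["tool_pos"],q["tcp_rot"],q["finger_gap"])
s=snap("wrist"); np.savez("w10.npz",**s); cv2.imwrite("pics/w10.png",s["image"])
m=(s["image"].min(2)>140)
for a,c,p in blobs(m,80):
    w=ray(s,p,12); mu=w.mean(0)
    if np.hypot(*(mu-[590,335]))<150:
        f=cv2.fitLine(w.astype(np.float32),cv2.DIST_L2,0,.01,.01).ravel(); t=(w-f[2:])@f[:2]; print(a,c,mu,"ends",f[2:]+t.min()*f[:2],f[2:]+t.max()*f[:2],np.degrees(np.arctan2(f[1],f[0])))
k=s["image"]
for r in range(90,260,6):
    print(r,"".join("#" if x.min()>135 else "y" if int(x[2])-int(x[0])>100 and x[1]>150 else "k" if x.max()<60 else "." for x in k[r,150:360:2]))
E
python3 div.py
```

```text
35.2667 [591.1 333.4 172.3] [ -89.9    0.5 -143.6] 83.44008986411056
358 [244.  149.4] [610.2 357.1] ends [594.3 344.4] [631.2 373.9] 38.69912
468 [265.2 155.7] [617.3 336.8] ends [596.7 320.8] [643.6 357.2] 37.807526
90 .........................................................................................................
96 .........................................................................................................
102 .........................................................................................................
108 .........................................................................................................
114 .........................................................................................................
120 .........................................................................................................
126 ..............................................##.........##..............................................
132 ..............................................###........##..............................................
138 
[... 1605 characters left out ...]
........................................
228 ..................................................kkk..k.................................................
234 .........................................................................................................
240 .........................................................................................................
246 .kkkk.............................................................................................kkkk...
252 kkkkkk............................................................................................kkkkkk.
258 kkkkkk...........................................................................................kkkkkkkk
```

>>> move_arm --motion "0 -0.3 -4 0 0 0;0 -0.3 -8 0 0 0;0 -0.3 -12 0 0 0;0 -0.3 -14.5 0 0 0;0 -0.3 -15.5 0 0 0;0 -0.3 -16 0 0 0;0 -0.3 -16 0 0 0;0 -0.3 -16 0 0 0;0 -0.3 -16 0 0 0" --fingers 6

```text
time: 36.07
tool_pos: [590.6, 330.2, 9.6]
tcp_rot: [-90.0, 0.2, -143.7]
ft_force: [0.2, 0.6, 0.5]
finger_gap: 59.9
```

>>> move_arm --motion "0 0 -0.3 0 0 0;0 0 -0.6 0 0 0;0 0 -0.6 0 0 0;0 0 -0.6 0 0 0"

```text
time: 36.4
tool_pos: [588.7, 329.2, 0.9]
tcp_rot: [-90.0, -0.0, -143.7]
ft_force: [-0.0, 0.4, 0.2]
finger_gap: 60.2
```

>>> move_arm --motion "0 0 0.2 0 0 0;0 0 0.2 0 0 0;0 0 0.2 0 0 0"

```text
time: 36.65
tool_pos: [589.0, 329.4, 3.2]
tcp_rot: [-90.0, 0.0, -143.7]
ft_force: [-0.4, 0.9, 1.1]
finger_gap: 60.0
```

>>> move_arm --motion "0 0 0 0 0 0;0 0 0 0 0 0;0 0 0 0 0 0;0 0 0 0 0 0;0 0 0 0 0 0;0 0 0 0 0 0;0 0 0 0 0 0;0 0 0 0 0 0;0 0 0 0 0 0;0 0 0 0 0 0" --fingers 0 --squeeze 60

```text
time: 37.48
tool_pos: [589.1, 329.4, 3.2]
tcp_rot: [-90.0, 0.0, -143.7]
ft_force: [0.7, -0.2, 4.7]
finger_gap: 18.7
```

>>> move_arm --motion "0 0 2 0 0 0;0 0 6 0 0 0;0 0 10 0 0 0;0 0 14 0 0 7;0 -1 17.5 0 0 14;0 -4 18 0 0 21;0 -8 18 0 0 28;0 -8 18 0 0 28;0 -8 18 0 0 28"

```text
time: 38.23
tool_pos: [588.3, 247.2, 181.9]
tcp_rot: [-90.1, -0.1, -115.8]
ft_force: [1.0, 0.1, -0.3]
finger_gap: 19.0
```

>>> move_arm --motion "-4 -30 0 0 0 23;-4 -30 0 0 0 23;-4 -30 0 0 0 23;-4 -30 0 0 0 23;-4 -30 0 0 0 23;-4 -30 0 0 0 23;-4 -30 0 0 0 23;-4 -30 0 0 0 23;-4 -30 0 0 0 23"

```text
time: 38.98
tool_pos: [548.0, -53.4, 181.8]
tcp_rot: [-90.1, -0.0, -93.0]
ft_force: [-0.1, 0.4, -0.5]
finger_gap: 18.6
```

>>> move_arm --motion "-4.5 -18 0 0 0 0;-4.5 -18 0 0 0 0;-4.5 -18 0 0 0 0;-4.5 -18 0 0 0 0;-4.5 -18 0 0 0 0;-4.5 -18 0 0 0 0;-4.5 -18 0 0 0 0;-4.5 -18 0 0 0 0"

```text
time: 39.65
tool_pos: [504.2, -229.0, 182.1]
tcp_rot: [-90.0, 0.1, -92.6]
ft_force: [1.0, 0.2, 0.2]
finger_gap: 19.0
```

```bash
python3 held.py w11.png steel
```

```text
39.65 [ 504.2 -229.   182.1] [-90.    0.1 -92.6] 18.956227753143324 [1.  0.2 0.2]
80 ........................................................................... -80.0
88 ........................................................................... -77.0
96 ........................................................................... -73.0
104 ........................................................................... -70.0
112 ............##################............................................. -67.0
120 .............................###############.........################...... -64.0
128 .............................################........#######.########...... -60.0
136 ................................############.........#..#############...... -57.0
144 .....#........#..................#######...#.........################...... -53.0
152 .................................######..............#.#############....... -50.0
160 .................................######......#########.#################### -46.0
168 ............................################...........#####.##########
[... 1185 characters left out ...]
............... 13.0
288 ...........................#########.##########............................ 18.0
296 ..........................##########.##########............................ 22.0
304 ..........................##########.##########............................ 27.0
312 ..........................##########.##########............................ 31.0
320 ..........................#######........######............................ 36.0
328 ..........................######.............###........................... 41.0
336 ......................................##................................... 46.0
344 ........................................................................... 51.0
```

>>> move_arm --motion "-0.3 -1.3 -3 0 0 0;-0.3 -1.3 -7 0 0 0;-0.3 -1.3 -11 0 0 0;-0.3 -1.3 -13.5 0 0 0;-0.3 -1.3 -15 0 0 0;-0.3 -1.3 -16 0 0 0;-0.3 -1.3 -16.5 0 0 0;-0.3 -1.3 -16.8 0 0 0;-0.3 -1.3 -16.8 0 0 0;-0.3 -1.3 -16.8 0 0 0"

```text
time: 40.53
tool_pos: [501.8, -244.0, 16.2]
tcp_rot: [-89.9, -0.1, -92.6]
ft_force: [-0.2, 0.3, 0.8]
finger_gap: 18.8
```

>>> move_arm --motion "0 0 -0.1 0 0 0;0 0 -0.2 0 0 0;0 0 -0.3 0 0 0;0 0 -0.3 0 0 0;0 0 -0.3 0 0 0"

```text
time: 40.95
tool_pos: [500.7, -243.8, 11.9]
tcp_rot: [-90.0, -0.0, -92.7]
ft_force: [-0.7, 0.5, -0.5]
finger_gap: 19.1
```

>>> move_arm --motion "0 0 -0.1 0 0 0;0 0 -0.2 0 0 0;0 0 -0.3 0 0 0;0 0 -0.35 0 0 0;0 0 -0.35 0 0 0"

```text
time: 41.37
tool_pos: [500.7, -243.7, 8.3]
tcp_rot: [-90.0, 0.0, -92.7]
ft_force: [-0.5, 0.9, -0.6]
finger_gap: 19.0
```

>>> move_arm --motion "0 0 0 0 0 0;0 0 0 0 0 0;0 0 0 0 0 0;0 0 2 0 0 0;0 0 5 0 0 0;0 0 9 0 0 0;0 0 13 0 0 0;2 2 17 0 0 0;4 4 20 0 0 0;4 4 20 0 0 0" --fingers 3.3

```text
time: 42.2
tool_pos: [545.7, -202.7, 216.3]
tcp_rot: [-89.4, -0.2, -92.6]
ft_force: [0.6, -0.6, 0.3]
finger_gap: 33.0
```

```bash
python3 case.py; python3 - <<'E'
from tools import *
s=snap("top"); np.savez("top5.npz",**s)
im=s["image"].astype(int)
# lid edge: bright latches / dark lid outline
p=np.array([[679,-361,166],[404,-345,166],[689,-326,22],[409,-313,22]]); print(proj(s,p))
t0=dict(np.load("top0.npz")); 
for n,(x,y,z) in dict(fa=(503,424,30),fb=(510,244,30),cap=(514,67,26)).items():
    u,v=np.round(proj(s,[[x,y,z]])[0]).astype(int); print(n,np.abs(im[v-9:v+10,u-9:u+10]-t0["image"][v-9:v+10,u-9:u+10].astype(int)).mean())
E
```

```text
42.2 [ 545.7 -202.7  216.3] [-89.4  -0.2 -92.6] 32.970696745626576
  72 ......................................................................................SSS.SSS
  66 ..kkkkkkk...........kkkkk...........kkkkk............kkkkk...........kkkkk...........kkkkkkk.
  60 ..kkkkkkk...........kkkkk...........kkkkk...wwwww....kkkkk...........kkkkk....www....kkkkkkkk
  54 ..kkkkkkk.kkkkkkkk.kkkkkk...........kkkkk..wwwwwwww..kkkk............kkkkk..wwwwwwww.kkkkkkkk
  48 ..kkkkkkk..kkkkkkk.kkkkkk...........kkkkk..wwwSSwww.kkkkkk...........kkkkk.wwwwSSSww.kkkkkkkk
  42 ..kkkkkkk.kkkkkkkk..kkkkk...........kkkkk..wwwwwwww.kkkkkk...........kkkkkkwwwwwwwSw.kkkkkkkk
  36 ..kkkkkkk.kkkkkkkk.kkkkkk...........kkkkk..wwwwwwww.kkkkkk.........S.kkkkk.wwwwwwwww.kkkkkkk.
  30 ..........kkkkkkkk.........................wwwwwwww........................wwwwwwwww.......k.
  24 ..........kkkkkkkk.........................wwwwwwww.........................wwwwwwww.......k.
  18 ..........kkkkkkkk.........................wwwwwwww........................wwwwwwwww.........
  12 ..........kkkkkkkk....................
[... 867 characters left out ...]
SSS...kkkkk....kkkSS..kkkkk..wwwwwwww..kkkkk.kk........kkkkk.wwwwwwwww.kkkkkkkk
 -48 ..kkkkkkk.SSSSSSS...kkkk.....kkk....kkkkk.wwwwwwwww..kkkkk.kk.......kkkkkkkwwwwwwwww.kkkkkkk.
 -54 ..kkkkkkk.SSSSSSS..kkkk.....kkkk....kkkkk.wwwwwwwww.kkkkk.kkkk.....kkkkkkk.wwwwwwwwwwkkkkkkkk
 -60 ..kkkkkkk.........kkkk......kkkk....kkkkk............kkkkkkkkk......kkkkkk...........kkkkkkkk
 -66 .kkkkkkkk.......kkkkk......kkkkk...kkkkkk...........kkkkkkkkkkk.....kkkkkkk..........kkkkkkkk
 -72 ................kkkkk.....kkkkk...........................kkkkkk.....kkkkk...................
[[441.8 108.9]
 [442.4 229. ]
 [401.6 126.2]
 [401.3 231. ]]
fa 12.542936288088642
fb 12.479224376731302
cap 9.03601108033241
```

```bash
python3 - <<'E'
from tools import *
s=dict(np.load("case.npz")); g=cv2.cvtColor(s["image"],cv2.COLOR_BGR2GRAY)
c=np.array([551,-244.5]); th=np.radians(-2.7); u=np.array([np.cos(th),np.sin(th)]); v=np.array([-u[1],u[0]])
for y in range(66,-61,-6):
    px=np.round(proj(s,[[*(c+x*u+y*v),17] for x in range(-68,-31,2)])).astype(int); print(y," ".join("%3d"%g[b,a] for a,b in px))
E
```

```text
66  35  31  67 108 111 112 110 107 102 104 103  97  98 104 108 107 103 102  98
60  33  29  59 107 115 112 105 116 120 116 120 114 104 111 114 106 105 107 104
54  30  32  47  98 106 103 107 120 149 118 149 109 105 107 101 103 103 114 110
48  35  28  47  97 103  98 102 149 148 126 147 107 111 109 107 108 107 108  93
42  34  34  70 106 104 113 151 149 138 130 147 153 151 114 111 111 109 105  88
36  39  28  68 103 109 132 155 151 149 133 149 151 149 112 108 106 108 106  88
30 100 102 105  99 107 136 151 152 152 131 155 151 152 115 108 107 104 110 109
24 108 103 101  96  96 123 153 153 148 124 151 149 150 126 110 105 101 101 110
18 100 102 110 110 121 129 140 137 137 119 135 138 138 127 116 103 105 105 104
12 110  97  99 111 132 155 153 153 146 137 153 150 153 151 144 107 104 108 108
6 106 100 104 102 148 155 152 152 147 138 148 152 154 151 146 114 109 104 104
0 105 106 108 108 151 155 154 153 147 125 150 153 153 150 147 108 105 107 116
-6 110 109 109 108 141 154 154 155 151 137 157 155 153 152 136 108  96 140 176
-12 108 105 102 110 128 157 158 152 154 136 152 156 156 154 141 117 146 191 195
-18 107 105 107 104 151 157 156 153 152 136 152 156 157 154 145 144 193 193 190
-24 109 112 110 108 158 159 155 156 148 138 154 156 157 171 188 168 189 180 190
-30  32  32  80 109 142 157 156 154 151 140 150 154 158 156 150 148 176 193 113
-36  37  33  76 110 114 113 113 114 112  64  33  38 130 148 196 174 203 208 173
-42  53  59 109 115 115 116 114 114  96  27  31  28 134 227 241 180 198 191 166
-48  66  99 113 114 114 112 114  84  43  30  28  27 105 136 143 196 190 185 159
-54 111 113 115 113 114 115  99  34  29  30  26  60 126 202 198 194 196 200 180
-60 115 115 114 114 113  97  55  28  28  27  23  61 135 200 196 195 198 202 175
```

>>> move_arm --motion "0 -4 1 0 0 0;0 -8 1 0 0 0;0 -12 1 0 0 0;0 -16 1 0 0 0;0 -20 1 0 0 0;0 -20 1 0 0 0;0 -20 -2 0 0 0;0 -20 -6 0 0 0;0 -20 -9.6 0 0 0;0 -20 -9.6 0 0 0" --fingers 0

```text
time: 43.13
tool_pos: [534.1, -399.7, 99.6]
tcp_rot: [-90.8, 0.6, -92.7]
ft_force: [-2.0, 1.2, -2.8]
finger_gap: 0.1
```

>>> move_arm --motion "0 1 0 0 0 0;0 2 0 0 0 0;0 3 0 0 0 0;0 4 0 0 0 0;0 4.5 0 0 0 0;0 5 0 0 0 0;0 5.5 0 0 0 0;0 6 0 0 0 0"

```text
time: 43.8
tool_pos: [541.0, -343.5, 112.9]
tcp_rot: [-90.0, -0.0, -92.6]
ft_force: [-0.1, -1.5, -0.0]
finger_gap: -0.0
```

>>> move_arm --motion "0 1 0.3 0 0 0;0 2 0.6 0 0 0;0 3 0.6 0 0 0;0 4 0.6 0 0 0;0 5 0.6 0 0 0;0 6 0.6 0 0 0;0 7 0.6 0 0 0;0 7 0.6 0 0 0"

```text
time: 44.47
tool_pos: [540.8, -271.2, 118.1]
tcp_rot: [-90.0, 0.1, -92.6]
ft_force: [0.5, 0.5, 0.1]
finger_gap: -0.1
```

>>> move_arm --motion "0 1 0 0 0 0;0 2 0 0 0 0;0 3 0 0 0 0;0 4 -0.5 0 0 0;0 5 -1 0 0 0;0 5 -1 0 0 0"

```text
time: 44.97
tool_pos: [539.9, -221.0, 106.5]
tcp_rot: [-90.1, 0.1, -92.6]
ft_force: [-0.0, 0.0, 0.1]
finger_gap: 0.5
```

```bash
cat > lid.py <<'E'
from tools import *
from bench import readout
q=readout.sense(); print(q["time"],q["tool_pos"],q["ft_force"])
s=snap("scene"); cv2.imwrite("pics/lid_%d.png"%(q["time"]*10),s["image"]); g=cv2.cvtColor(s["image"],cv2.COLOR_BGR2GRAY)
c=np.array([551,-244.5]); th=np.radians(-2.7); u=np.array([np.cos(th),np.sin(th)]); v=np.array([-u[1],u[0]])
for a in(1.85,1.57,1.2,.9,.6,.3,0): print(a,np.round(proj(s,[[*(c+x*u+(-75+150*np.cos(a))*v),22+150*np.sin(a)] for x in(-141,141)])).tolist())
k=s["image"][55:185,85:245][::5,::2]
for r in k: print("".join("k" if x.max()<60 else "o" if int(x[2])-int(x[0])>45 else "#" if x.min()>190 else "." for x in r))
E
python3 lid.py
```

```text
44.9667 [ 539.9 -221.   106.5] [-0.   0.   0.1]
1.85 [[195.0, 42.0], [94.0, 79.0]]
1.57 [[201.0, 50.0], [98.0, 89.0]]
1.2 [[211.0, 67.0], [107.0, 106.0]]
0.9 [[218.0, 83.0], [114.0, 123.0]]
0.6 [[224.0, 99.0], [122.0, 140.0]]
0.3 [[228.0, 114.0], [128.0, 155.0]]
0 [[230.0, 127.0], [133.0, 167.0]]
.........................oooo...................###############################o
..................oooooooooooo..................###########################ooooo
........oooooooooooooooooooooooo.............kkk.######################ooooooooo
oooooooooooooooooooooooooooooooookkkk....kkkkkkkk.##..#############ooooooooooooo
ooooooooooooooooooooooooooooooooo.kkkkkkkkkkkkkkkk...ooo.######.oooooooooooooooo
ooooooooooooooooooooooooooooooooookkkkkkkkkkkkkkkkkkkk.ooooooooooooooooooooooo##
ooooooooooooooooooooooooooooooooookkkkkkkkkkkkkkkkkkk.ooooooooooooooooooooo#####
oooooooooooooooooooooooooooooooo..kkkkkkkkkkkkkkk.kkooooooooooooooooooooo#######
ooooooooooooooooooooooooooooooo..k...oookkkkkkkkkk.ooo...........oooooooooo.####
oooooooooooooooooooooooooooooooookkkkkkkkkkkkkk......................oooo
[... 603 characters left out ...]
o.............k..oo.o.kkkk...........ooooooooooooooo
ooooooooooooooooooo......ooooo...........kkk.oooo.........oooooooooooooooooooooo
oooooooooooooooooooo......ooooo.kkk................ooooooooooooooooooooooooooooo
ooooooooooooooooooooo...kk.oooooo.kk.........ooooooooooooooooooooooooooooooooooo
ooooooooooooooooooooooo.kkk..oo....##..ooooooooooooooooooooooooooooooooooooooooo
oooooooooooooooooooooooo..........oooooooooooooooooooooooooooooooooooooooooooooo
ooooooooooooooooooooooooo..ooooooooooooooooooooooooooooooooooooooooooooooooooooo
oooooooooooooooooooooooooooooooooooooooooo..oooooooooooooooooooooooooooooooooooo
oooooooooooooooooooooooooooooooooooooooooo....##ooo#####oooooooooooooooooooooooo
```

```bash
python3 case.py; python3 - <<'E'
from tools import *
a=cv2.imread("pics/lid_449.png"); b=dict(np.load("scene0.npz"))["image"]
for n,im in(("before",b),("now",a)):
    print(n)
    for r in im[25:175:5,85:245:2]: print("".join("k" if x.max()<60 else "o" if int(x[2])-int(x[0])>45 else "#" if x.min()>190 else "." for x in r))
E
```

```text
45.0167 [ 540.  -222.1  107. ] [-90.1   0.1 -92.6] 0.37503411156331673
  72 S.SS.SS.SS.SSSSSS.S......................S......S...SSSSSSSSSSSSSSSSSSSSSSSSSSSSSSSSSSSSSSSSS
  66 S.kkkkkkk.SSS.......kkkkk...........kkkkk.....S.SSS.kkkkkk..S....SS.kkkkkkk.........kkkkkkkkk
  60 S.kkkkkkk.SS........kkkkkk..........kkkkk....wwwwSS..kkkkk.SS..S....kkkkkkk...w.....kkkkkkkkk
  54 ..kkkkkkk.kkkkkkkk.kkkkkk...........kkkkk..wwwwwww..kkkkkk.S...S.....kkkkkkwwwwwwww.kkkkkkkkk
  48 .kkkkkkkk.kkkkkkkk..kkkkkk..........kkkkk..www..www.kkkkkk..........kkkkkkkwwww..wwwkkkkkkkkk
  42 SSSSSSSS........kk.kkkkkk...........kkkkk..wwwwwwww.kkkkkk..........kkkkkkkwwwwwwwwwSSSSSSSSS
  36 SSSSSS..........kk.kkkkkk...........kkkkk..wwwwwwww.kkkkkk..........kkkkkkkwwwwwwww..SSSSSSSS
  30 SSSSS..........kkk.........................wwwwwwww........................wwwwwwwww...SSSSSS
  24 SSSSS.................................................................................SSSSSSS
  18 .............................................................................................
  12 ..................................
[... 5616 characters left out ...]
.###..........oooo...........kkkk.kkk.......oooooooo
oooooooooooooooo...........................ooooo.kkk.......kk........ooooooooooo
oooooooooooooooooo......ooooo.............k..oo.o.kkkk...........ooooooooooooooo
ooooooooooooooooooo......ooooo...........kkk.oooo.........oooooooooooooooooooooo
oooooooooooooooooooo......ooooo.kkk................ooooooooooooooooooooooooooooo
ooooooooooooooooooooo...kk.oooooo.kk.........ooooooooooooooooooooooooooooooooooo
ooooooooooooooooooooooo.kkk..oo....##..ooooooooooooooooooooooooooooooooooooooooo
oooooooooooooooooooooooo..........oooooooooooooooooooooooooooooooooooooooooooooo
ooooooooooooooooooooooooo..ooooooooooooooooooooooooooooooooooooooooooooooooooooo
```

>>> move_arm --motion "0 0 3 0 0 0;0 0 7 0 0 0;0 0 11 0 0 0;0 0 11 0 0 0;0 0 11 0 0 0;0 0 11 0 0 0;0 0 11 0 0 0;0 0 11 0 0 0;0 0 11 0 0 0;0 0 11 0 0 0"

```text
time: 45.9
tool_pos: [540.2, -223.5, 217.1]
tcp_rot: [-90.1, 0.0, -92.7]
ft_force: [0.2, 0.3, -0.1]
finger_gap: 0.2
```

>>> move_arm --motion "0 0 0 0 0 0;0 0 0 0 0 0;0 0 0 0 0 0;0 0 0 0 0 0;0 0 0 0 0 0;0 0 0 0 0 0;0 0 0 0 0 0;0 0 0 0 0 0;0 0 0 0 0 0;0 0 0 0 0 0"

```text
time: 46.73
tool_pos: [540.7, -223.7, 218.3]
tcp_rot: [-90.0, -0.0, -92.7]
ft_force: [-0.6, 0.0, 0.2]
finger_gap: -0.1
```

>>> move_arm --motion "0 0 0 0 0 0;0 0 0 0 0 0;0 0 0 0 0 0;0 0 0 0 0 0;0 0 0 0 0 0;0 0 0 0 0 0;0 0 0 0 0 0;0 0 0 0 0 0;0 0 0 0 0 0;0 0 0 0 0 0"

```text
time: 47.57
tool_pos: [540.7, -223.7, 218.3]
tcp_rot: [-90.0, -0.0, -92.7]
ft_force: [0.3, -0.1, -0.3]
finger_gap: -0.3
```

```bash
python3 lid.py; python3 case.py
```

```text
47.5667 [ 540.7 -223.7  218.3] [ 0.3 -0.1 -0.3]
1.85 [[195.0, 42.0], [94.0, 79.0]]
1.57 [[201.0, 50.0], [98.0, 89.0]]
1.2 [[211.0, 67.0], [107.0, 106.0]]
0.9 [[218.0, 83.0], [114.0, 123.0]]
0.6 [[224.0, 99.0], [122.0, 140.0]]
0.3 [[228.0, 114.0], [128.0, 155.0]]
0 [[230.0, 127.0], [133.0, 167.0]]
..............................ookkkkkkkkkkkkkkkk.##############################o
...................ooooooo.kk...ooookkkkkkkkkkk.###########################ooooo
........oooooooooooooooooooo.kkkkkkkkkkkkkk.oo..#######################ooooooooo
ooooooooooooooooooooooooooooooooo.kk.kkk...oooooo..#..#############ooooooooooooo
ooooooooooooooooooooooooooooooooooooookk....oooooooooooo.######.oooooooooooooooo
oooooooooooooooooooooooooooooooooooooooo...ooooooooooooooooooooooooooooooooooo##
ooooooooooooooooooooooooooooooooooooooooooooooooooooooooooooooooooooooooooo#####
ooooooooooooooooooooooooooooooooooooooooooooooooooooooooooooooooooooooooo#######
oooooooooooooooooooooooooooooooooooooooooooooooooooooo........ooooooooooooo.####
oooooooooooooooooooooooooooooooooooooooooooooooo................ooooooooo
[... 3149 characters left out ...]
.......
 -36 .............................................................................................
 -42 .............................................................................................
 -48 .............................................................................................
 -54 .............................................................................................
 -60 .........................................kkkk................................................
 -66 .........................................kkkk................................................
 -72 ................................kkkkk....kkkk....kkkkk.......................................
```

>>> move_arm --motion "1 3.9 -4 0 0 0;1 3.9 -8 0 0 0;1 3.9 -12 0 0 0;1 3.9 -15 0 0 0;1 3.9 -17 0 0 0;1 3.9 -17.5 0 0 0;1 3.9 -17.5 0 0 0;1 3.9 -17.5 0 0 0"

```text
time: 48.33
tool_pos: [551.7, -185.2, 44.8]
tcp_rot: [-89.9, -0.0, -92.7]
ft_force: [1.0, 0.8, 0.2]
finger_gap: -0.3
```

>>> move_arm --motion "0 0 -0.2 0 0 0;0 0 -0.5 0 0 0;0 0 -0.8 0 0 0;0 0 -1 0 0 0;0 0 -1.2 0 0 0;0 0 -1.2 0 0 0"

```text
time: 48.83
tool_pos: [550.4, -184.6, 30.9]
tcp_rot: [-90.0, 0.0, -92.7]
ft_force: [-0.1, 0.6, -0.2]
finger_gap: -0.4
```

>>> move_arm --motion "0 0 -0.1 0 0 0;0 0 -0.2 0 0 0;0 0 -0.3 0 0 0;0 0 -0.4 0 0 0;0 0 -0.4 0 0 0"

```text
time: 49.25
tool_pos: [550.9, -184.8, 28.5]
tcp_rot: [-90.0, -0.0, -92.6]
ft_force: [-4.6, 2.5, 10.6]
finger_gap: 0.1
```

>>> move_arm --motion "0 0 2 0 0 0;0 0 6 0 0 0;0 0 10 0 0 0;0 0 14 0 0 0;0 0 18 0 0 0;0 0 18 0 0 0;0 0 18 0 0 0"

```text
time: 49.83
tool_pos: [552.9, -185.7, 211.5]
tcp_rot: [-89.6, -0.2, -92.7]
ft_force: [-1.0, -0.5, -0.8]
finger_gap: 0.3
```

```bash
python3 - <<'E'
from tools import *
a=snap("scene"); b=dict(np.load("scene0.npz"))
for n,(x,y,z) in dict(fa=(503,424,30),fb=(510,244,30),cap=(514,67,26)).items():
    u,v=np.round(proj(a,[[x,y,z]])[0]).astype(int); t=b["image"][v-10:v+11,u-10:u+11]
    r=cv2.matchTemplate(a["image"][v-25:v+26,u-25:u+26],t,cv2.TM_CCOEFF_NORMED); _,m,_,p=cv2.minMaxLoc(r); print(n,p[0]-15,p[1]-15,round(m,2))
for k in("rule","steel"): print(k,[(o[0],o[1]) for o in vees(a,k)])
from bench import readout,r
print(readout.sense()["time"], r.hand_in())
E
```

```text
fa 0 0 0.99
fb 0 0 0.99
cap 0 0 1.0
rule [(np.int32(607), array([354.9, 135.8])), (np.int32(3695), array([446.8, 154.2])), (np.int32(243), array([385.7, 186.7])), (np.int32(4135), array([595.9, 258.5])), (np.int32(879), array([686.7, 287.5])), (np.int32(75), array([348.9, 340.8])), (np.int32(72), array([511.7, 242.7])), (np.int32(89), array([503.6, 430.2]))]
steel []
the job is handed in; nothing more can be done
49.8833 None
```

The job is finished and handed in at about 50 s of the 210 s.

- **Gauge check:** I pushed the gauge home in the left bracket first, then in the right, and took it out. On the right it first stopped about 3 mm short. I backed it off, raised it 2 mm and pushed again, and the handle then met the bracket at a hard stop of about 40 N. Comparing the two pictures afterwards put the handle at the same depth in both brackets, to about half a millimetre.
- **Packing:** Two rules and a divider were on the counter; there was no caliper. All three were squeezed closed. My first grip on the divider closed over its top because the fingers were too high, so I gripped it again lower down.
- **Bays:** The gauge is in bay -100, the divider in -50, and the rules in 0 and +100. The last pictures before shutting the lid showed each tool lying flat, closed and in a bay of its own.
- **Lid:** I swung it past upright and it sank shut by itself. A light press near its free edge met it at 28.5 mm, against 28 mm expected for a shut lid.
- **Bystanders:** The two brass fittings and the black cap showed no shift from the first picture.
- **Checks that failed or disagreed:** A picture difference early on suggested the divider had been knocked. A closer look showed it had not moved, so that was probably the arm's shadow. The final colour search for rules left on the counter was no use, because it also picked up the wooden counter top.

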